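Set up the balance to weigh a putter head and park its accessories

TASK

Set up the balance on this club workshop bench to weigh the putter head: raise the clear hinged shield, lay the head on the middle of the steel pan with its length along the pan's length, and lower the shield fully closed over it. Park the other three accessories, each upright in the middle of the rubber pad whose white outline matches it in shape and size: the large weight, the small weight, and the V-block, which must lie square with its rectangle. Do not tip any of the four over on the way; they may be done in any order.

Things in the scene. Friction and masses are not known exactly. Their poses are not given: they have to be found in the camera images.
- putter: loose putter head (about 0.34 kg): a plain steel bar 104 long (own x) x 28 wide (own y) x 24 high, with a round stub 13 in diameter and 20 tall standing up from the middle of its top (44 high in all). Origin: centre of its underside; z up. Starts on the bench. Goes on the balance pan, either end round.
- weight_big: loose large steel weight (about 0.45 kg): upright cylinder 44 in diameter and 36 high, above it a neck and a knob 24 in diameter, 58 high in all. Origin: centre of its underside. Goes on pad_big.
- weight_small: loose small steel weight (about 0.17 kg): upright cylinder 30 in diameter and 28 high, above it a neck and a knob 16 in diameter, 42 high in all. Origin: centre of its underside. Goes on pad_small.
- vblock: loose aluminium V-block (about 0.14 kg), 60 long (own x) x 36 wide (own y) x 34 high, with a V groove along x in its top; the two long side faces are flat and upright. Origin: centre of its underside. Goes on pad_block, either end round.
- pad_big: fixed black rubber pad 76 x 76 x 4 thick with a white painted circle 52 in diameter on top. Origin: centre of its underside, on the bench.
- pad_small: fixed black rubber pad 76 x 76 x 4 thick with a white painted circle 38 in diameter on top. Origin: centre of its underside, on the bench.
- pad_block: fixed black rubber pad 76 x 76 x 4 thick with a white painted rectangle 68 (own x) x 44 (own y) on top. Origin: centre of its underside, on the bench.
- balance: fixed black bench balance, base 215 (own x) x 200 (own y) x 30 high, with a grey display strip 22 high along its +y side (y = +95 to +165). Origin: on the bench below the centre of the pan; own x points away from the robot. The flat steel pan, 70 (x) x 140 (y), has its top 36 above the bench. The shield's hinge line runs along own y at x = +105, z = +30.
- guard (a joint): clear hinged shield of the balance, a hood 180 deep, 170 wide and 64 high, open below and at the hinge side (about 0.3 kg). 0 = closed, down on the base; grows as its front swings up, to 1.6 rad at the stop (1.57: its front stands straight up). Its stiff hinge holds it wherever it is left; moving it takes about 4 N at the handle.
- guard_handle (a point): middle of the shield's handle: a round black bar 10 in diameter, 100 long along the balance's y, on two posts 92 apart, 42 in front of the shield's front wall. When closed it lies at x = -117, z = +70 in the balance's frame (222 from the hinge line horizontally, 40 above it) and it swings with the shield; the bar may turn between the fingers.
Mind the look-alikes: they are no part of the job. What is shaped like the putter but turquoise is not meant.

How it is judged:
On the way, in this order (a step that is already met when the one before it is completed fails the run):
1. the shield is raised (value of joint guard above 1 rad), for 0.2 s.
2. the putter head lies on the pan, let go, with the shield still up (horizontal distance between putter and balance below 0.012 m and height (world z) of putter between 0.032 and 0.041 m and angle between putter's own z axis and vertical below 0.1 rad and angle between the x axis of putter and the y axis of balance, either way round below 0.2 rad and value of joint guard above 0.6 rad and contact force between putter and the fingers below 0.1 N), for 0.2 s.
3. the shield is closed over the head (horizontal distance between putter and balance below 0.012 m and height (world z) of putter between 0.032 and 0.041 m and angle between putter's own z axis and vertical below 0.1 rad and angle between the x axis of putter and the y axis of balance, either way round below 0.2 rad and value of joint guard below 0.06 rad), for 0.2 s.
At the end, for the whole second after the job is handed in: Head on the pan within 12 mm and 0.2 rad of its middle and length, shield closed (under 0.06 rad); both weights and the V-block upright (0.1 rad) on their own pads within 12 mm of centre, V-block within 0.2 rad of its rectangle; all released and at rest (all of step 3 and horizontal distance between weight_big and pad_big below 0.012 m and height (world z) of weight_big between 0.001 and 0.009 m and angle between each of weight_big, weight_small, vblock's own z axis and vertical below 0.1 rad and horizontal distance between weight_small and pad_small below 0.012 m and height (world z) of weight_small between 0.001 and 0.009 m and horizontal distance between vblock and pad_block below 0.012 m and height (world z) of vblock between 0.001 and 0.009 m and angle between the x axis of vblock and the x axis of pad_block, either way round below 0.2 rad and linear speed of each of putter, weight_big, weight_small, vblock below 0.02 m/s and angular speed of each of putter, weight_big, weight_small, vblock below 0.2 rad/s and contact force between each of putter, weight_big, weight_small, vblock and the fingers below 0.1 N); the robot touches nothing.
It fails at once if one of the four loose things is tipped over (angle between any of putter, weight_big, weight_small, vblock's own z axis and vertical above 0.8 rad).
It also fails if it takes over 144 s, if anything falls off the work surface, if the arm or the gripper's body presses on something with over 40 N, if the wrist force passes 120 N, or if a joint passes its speed limit or range.

ROBOT

A 6-joint arm with a two-finger parallel gripper is mounted at the origin on the work surface. World frame = base frame: x ahead of the robot, y to its left, z up, the work surface at z = 0. Lengths are in m, angles in rad, forces in N, time in s.
With the tool pointing down it reaches from about 0.325 to 0.85 m from the base axis. Payload 15.5 kg.
Tool frame: the origin (TCP) lies between the finger pads; the fingertips stand ahead of it and the grasp point (between the pads) lies 2 mm behind it (r.tip_reach is the z of the fingertips in the tool frame, in m); z points along the fingers, y is the line along which they close (so a half turn about z gives the same grasp; the last joint's range is limited). The gripper opens to 91 mm and grips with 3 to 60 N. Pads are 32 mm wide; open, the fingers measure 118 mm over their backs; the gripper's body (76 mm by 178 mm) begins 60 mm behind the grasp point.
Start: joints at [-1.417, 0.494, 1.345, -0, 1.302, -0.096], TCP at [0.155, -0.606, 0.231] pointing down, gripper open.
Joint ranges: [-2.91, 2.91], [-0.82, 2.16], [0.22, 2.67], [-1.22, 4.37], [0.12, 2.79], [-3.08, 3.08]. Speed limits (rad/s): [1.89, 1.89, 2.57, 3.01, 3.01, 3.01].

INTERFACE

Orientations are given as a unit quaternion [x, y, z, w].
In Python, from rig import read_state, eyes, ticket, r gives the robot as it stands.
- The arm moves only by the tool arm_command, never from a script. Its argument "increments" is a list of rows, each a list of 5 numbers: the closure, from -1 (fully open) to 1 (shut), then the shift along the tool's x, y, z as a fraction of full scale, then the turn about the tool's z as a fraction of full scale. A call has 1 to 5 rows; each row shifts and turns the commanded pose from where the row before left it, along the tool's axes as they then stand; what a row does not reach is not made up. Full scale, the value 1, is 120 mm for a shift and 2 pi rad for a turn. A row lasts 1/10 s, in which the tool goes at most 50 mm and 8.59 degrees, less where a joint would pass 70% of its speed; a pose out of reach is approached as far as the arm can. A call with a number of a shift or a turn outside -1 to 1 is refused whole. A call with a gripper value outside its range is refused whole. The fingers move at their own pace and stop on an object; the grip force is fixed at half the most. Time passes only in rows, so rows that do not move let the fingers close. It gives the time, the measured TCP pose, the force, the opening and the grip force at its end, in the units of the state.
- read_state(): the state, without advancing time (a new reading comes with each control period).
- eyes.snapshot(name): name is "scene" or "top" or "wrist"; returns a dict with "pixels" (400x640x3 uint8, blue, green, red), "z_map" (400x640 float32, m along the optical axis (not along the pixel's ray), 0 where there is no reading), "fx", "fy", "cx", "cy" (pixels), "R" (3x3) and "t" (3): a world point X has camera coordinates R X + t; the wrist camera has in their place "mount" (4x4, takes a point from camera to tool coordinates, whose origin is the TCP and whose axes are the flange's). Camera axes: x right, y down, z forward; pixel columns grow to the right and rows downward; lengths in m; the calibration is good to about 2 mm. A picture is of the moment at which its call begins: read the wrist's pose just before it.
- ticket.sign_off(): hands the job in; it is judged then, once.
The state is a dict: "time": time; "qpos": joint angles; "joint_vel": joint speeds; "joint_efforts": joint torques, N m; "tool_pos": TCP position; "ee_rot": TCP orientation; "wrist_force": force on the tool from outside, world axes, zero at the start; "ft_torque": the same for the moment, N m; "finger_gap": opening from 0.0 (shut) to 1.0 (fully open); "gripper_force": force on a finger pad.
Only numpy, scipy, OpenCV 4.12 (cv2) and the standard library are available. Lean on these libraries where they do the work, as an engineer would, in place of code of your own. Each camera call takes 0.05 s, during which the arm holds its last target. There are 200 camera calls.

## Working session

There is one attempt and no reset: what is moved stays moved. The work goes in short steps, Python scripts to look and compute and a tool call to move; the robot and the scene stay as the last step left them, time stands still between calls to the robot, and variables do not carry over. Pictures are saved under pics/ and viewed, at most 14 in all, crops included, and the job is handed in when it is done.

Besides the shell and the picture viewer there is one more tool, called after ">>>" by a JSON object that holds its "op" and its "data", one argument or row to a line. arm_command: Moves the arm, as the interface text tells. Its arguments: {"type":"object","properties":{"increments":{"type":"array","items":{"type":"array","items":{"type":"number"}}}},"required":["increments"]}

```bash
mkdir -p pics; ls
cat > h.py <<'E'
import numpy as np,cv2
from rig import read_state,eyes,ticket,r
def snap(n):
    s=read_state(); d=eyes.snapshot(n)
    return d,s
def cloud(d,s=None):
    z=d["z_map"];v,u=np.mgrid[:z.shape[0],:z.shape[1]]
    P=np.stack([(u-d["cx"])/d["fx"]*z,(v-d["cy"])/d["fy"]*z,z],-1)
    return (P-np.array(d["t"]).ravel())@np.array(d["R"])
def ray(d,u,v,h):
    R=np.array(d["R"]);t=np.array(d["t"]).ravel()
    c=-R.T@t; w=R.T@np.array([(u-d["cx"])/d["fx"],(v-d["cy"])/d["fy"],1])
    return c+w*(h-c[2])/w[2]
E
python3 - <<'E'
from h import *
for n in("scene","top"):
    d,s=snap(n);cv2.imwrite(f"pics/{n}0.png",d["pixels"]);np.savez(f"{n}0.npz",**d)
    print(n,d["fx"],d["R"],d["t"])
print(s, r.tip_reach)
E
```

```text
pics
scene 457.44032733473716 [[-0.29588504  0.95499422  0.02093027]
 [ 0.53830157  0.18480226 -0.82224057]
 [-0.78910295 -0.23202188 -0.56875511]] [ 0.18065946 -0.16972332  1.59290621]
top 472.10013811941997 [[-8.00658191e-02 -9.96789566e-01  1.59161019e-04]
 [-9.76381797e-01  7.83944449e-02 -2.01327836e-01]
 [ 2.00669009e-01 -1.62748800e-02 -9.79523903e-01]] [-0.02970839  0.46919597  1.39221134]
{'time': 0.05, 'qpos': array([-1.41649046e+00,  4.94195379e-01,  1.34608820e+00, -1.83325470e-05,
        1.30249795e+00, -9.55347451e-02]), 'joint_vel': array([ 2.33115647e-03, -4.26947549e-04, -6.71010469e-04, -1.18862811e-04,
       -5.97756658e-04,  9.85673995e-05]), 'joint_efforts': array([ 2.30608814e-03, -8.81085277e+01, -3.82967448e+01,  7.11271819e-02,
        4.81297157e-02, -1.38305307e-05]), 'tool_pos': array([ 0.15445521, -0.60526649,  0.23034521]), 'ee_rot': array([ 9.92207121e-01,  1.24598053e-01, -2.62984158e-05, -5.93920451e-04]), 'wrist_force': array([-0.91253068, -0.68996125, -0.18557362]), 'ft_torque': array([-0.02150829, -0.03452685, -0.04146942]), 'gripper_force': 0.0, 'finger_gap': 0.9972809891223191} 0.017
```

View pics/scene0.png

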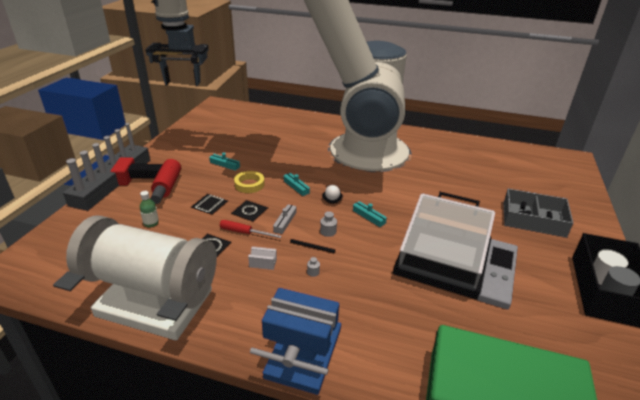

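View pics/top0.png

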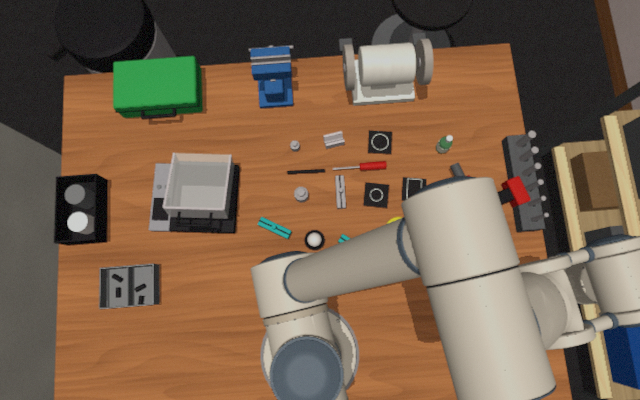

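The scene view shows:
- grey putter at (285,218)
- turquoise look-alikes at (224,160), (296,184) and (369,213)
- big weight at (328,224) and small weight at (313,267)
- V-block at (262,258)
- pads at (209,204) rectangle, (249,210) circle and (213,243) circle
- balance at (448,243)

In the top view these are putter (341,191), big weight (301,194), small weight (295,145), V-block (334,139), and pads (380,142), (376,195) and (413,187, partly hidden). Only the grey bar with a stub fits the putter. I'll confirm it in a crop and measure.

Run:
```python
from h import *
d=dict(np.load("top0.npz"));im=d["pixels"]
cv2.imwrite("pics/crop.png",cv2.resize(im[120:250,150:440],None,fx=2.7,fy=2.7,interpolation=cv2.INTER_CUBIC))
C=cloud(d)
hsv=cv2.cvtColor(im,cv2.COLOR_BGR2HSV)
m=((hsv[...,1]<70)&(hsv[...,2]>60)).astype(np.uint8)
m[:120]=0;m[260:]=0;m[:,:240]=0;m[:,440:]=0
n,l,st,ce=cv2.connectedComponentsWithStats(m)
for i in range(1,n):
    if st[i,4]<25: continue
    v,u=np.where(l==i);P=C[v,u];zs=P[:,2]
    rc=cv2.minAreaRect(P[:,:2].astype(np.float32))
    print(ce[i].round(),st[i,4],"med",np.median(P,0).round(3),"z",np.percentile(zs,[5,95]).round(3),[np.round(x,3) for x in rc])
# gray/dark shield/balance
for p in [(165,155),(232,155),(232,212),(168,212),(200,185),(172,219),(220,219),(237,165),(237,231),(160,180)]:
    print(p,C[p[1],p[0]].round(3))
d=dict(np.load("scene0.npz"));C=cloud(d);
for p in [(209,204),(249,210),(213,243),(285,218),(262,250),(328,217),(313,262),(441,194),(478,203),(440,192),(460,195),(405,268),(485,285),(398,268),(400,274),(482,288)]: print(p,C[p[1],p[0]].round(3))
```

```text
[333. 139.] 264 med [ 0.649 -0.127  0.026] z [0.002 0.036] [array([ 0.429, -0.104]), array([0.067, 0.516]), np.float64(83.913)]
[380. 141.] 125 med [ 0.633 -0.275  0.005] z [-0.001  0.011] [array([ 0.634, -0.276]), array([0.055, 0.06 ]), np.float64(84.091)]
[294. 145.] 80 med [ 0.634 -0.003  0.029] z [0.005 0.042] [array([ 0.64 , -0.001]), array([0.036, 0.03 ]), np.float64(58.73)]
[438. 147.] 32 med [ 0.595 -0.453  0.027] z [0.006 0.048] [array([ 0.596, -0.454]), array([0.026, 0.007]), np.float64(7.813)]
[346. 167.] 55 med [ 0.554 -0.16   0.014] z [-0.003  0.019] [array([ 0.557, -0.159]), array([0.012, 0.082]), np.float64(1.563)]
[340. 191.] 298 med [ 0.475 -0.133  0.023] z [0.008 0.037] [array([ 0.352, -0.105]), array([0.044, 0.371]), np.float64(77.412)]
[392. 234.] 5099 med [ 0.253 -0.177  0.747] z [0.321 0.837] [array([ 0.313, -0.199]), array([0.193, 0.532]), np.float64(29.092)]
[301. 194.] 169 med [ 0.474 -0.012  0.039] z [0.019 0.06 ] [array([ 0.344, -0.035]), array([0.333, 0.042]), np.float64(10.114)]
[376. 194.] 96 med [ 0.462 -0.246  0.004] z [-0.001  0.009] [array([ 0.464, -
[... 306 characters left out ...]

(200, 185) [0.509 0.277 0.117]
(172, 219) [0.432 0.388 0.026]
(220, 219) [0.419 0.24  0.03 ]
(237, 165) [0.585 0.18  0.033]
(237, 231) [0.382 0.195 0.   ]
(160, 180) [0.558 0.423 0.024]
(209, 204) [ 0.476 -0.36   0.004]
(249, 210) [ 0.46  -0.245 -0.   ]
(213, 243) [ 0.621 -0.272 -0.   ]
(285, 218) [ 0.491 -0.125  0.023]
(262, 250) [ 0.639 -0.129  0.031]
(328, 217) [ 0.489 -0.007  0.054]
(313, 262) [0.649 0.003 0.04 ]
(441, 194) [0.394 0.259 0.123]
(478, 203) [0.407 0.349 0.124]
(440, 192) [0.393 0.256 0.128]
(460, 195) [0.188 0.32  0.   ]
(405, 268) [0.596 0.209 0.035]
(485, 285) [0.58  0.389 0.022]
(398, 268) [0.59  0.193 0.025]
(400, 274) [0.592 0.2   0.01 ]
(482, 288) [0.592 0.382 0.023]
```

View pics/crop.png

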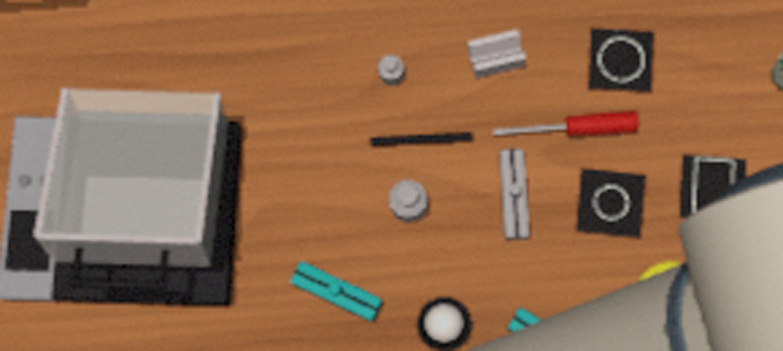

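The crop confirms the grey bar with a round stub at crop (515,193), top view (341,191). The pads are large circle (380,142), small circle (376,195) and rectangle (~413,190). The shield handle is at top ≈ (200,222).

```bash
cat >> h.py <<'E'
def yaw(s):
    from scipy.spatial.transform import Rotation as Q
    m=Q.from_quat(s["ee_rot"]).as_matrix(); return np.arctan2(m[1,1],m[0,1])
E
python3 - <<'E'
from h import *
d=dict(np.load("top0.npz"));e=dict(np.load("scene0.npz"))
f=lambda u,v:(u/2.7+150,v/2.7+120)
for n,p,h in [("base nr",f(232,305),.0),("base nr",f(232,303),.03),("base fr",f(243,120),.03),("disp nl",f(0,298),.022),("disp fl",f(15,117),.022),("handle L",f(80,283),.07),("handle R",f(187,287),.07),
 ("hood FL",f(67,90),.094),("hood FR",f(221,95),.094),("hood NL",f(38,238),.094),("hood NR",f(206,263),.094),
 ("put top",f(512,149),.024),("put bot",f(517,238),.024),("stub",f(515,187),.044),("big",f(408,194),.058),("small",f(391,62),.042),
 ("vb L",f(470,56),.034),("vb R",f(524,48),.034),("padbig",f(621,59),.004),("padsmall",f(611,203),.004)]:
    print(n,ray(d,*p,h).round(3))
for n,p,h in [("padblk",(209,204),.004),("hL",(478,204),.07),("hR",(440,193),.07)]: print(n,ray(e,*p,h).round(3))
E
```

```text
base nr [0.377 0.199 0.   ]
base nr [0.375 0.194 0.03 ]
base fr [0.587 0.171 0.03 ]
disp nl [0.403 0.457 0.022]
disp fl [0.614 0.438 0.022]
handle L [0.405 0.352 0.07 ]
handle R [0.391 0.235 0.07 ]
hood FL [0.619 0.355 0.094]
hood FR [0.599 0.185 0.094]
hood NL [0.454 0.39  0.094]
hood NR [0.412 0.209 0.094]
put top [ 0.529 -0.137  0.024]
put bot [ 0.424 -0.133  0.024]
stub [ 0.479 -0.135  0.044]
big [ 0.478 -0.014  0.058]
small [ 0.639 -0.005  0.042]
vb L [ 0.642 -0.097  0.034]
vb R [ 0.646 -0.161  0.034]
padbig [ 0.633 -0.277  0.004]
padsmall [ 0.46  -0.247  0.004]
padblk [ 0.476 -0.361  0.004]
hL [0.327 0.359 0.07 ]
hR [0.307 0.259 0.07 ]
```

>>> {"op": "arm_command", "data": {
  "increments": [
    [-1,0,0,-0.1,-0.0238],
    [-1,0,0,-0.1,-0.0238],
    [-1,0,0,-0.1,-0.0238],
    [-1,0,0,-0.1,-0.0238],
    [-1,0,0,-0.1,-0.0238]
  ]
}}

```text
time: 0.6
tool_pos: [0.1545, -0.6054, 0.291]
ee_rot: [0.877, 0.481, 0.0, -0.0]
wrist_force: [-0.2, -0.2, 0.5]
finger_gap: 1.001
gripper_force: 0.0
```

>>> {"op": "arm_command", "data": {
  "increments": [
    [-1,0,0,-0.1,-0.0238],
    [-1,0,0,-0.1,-0.0238],
    [-1,0,0,-0.1,-0.0238],
    [-1,0.36,0.18,0,0],
    [-1,0.36,0.18,0,0]
  ]
}}

```text
time: 1.1
tool_pos: [0.2081, -0.5246, 0.3265]
ee_rot: [0.75, 0.661, 0.0, -0.0]
wrist_force: [1.1, -0.9, -0.3]
finger_gap: 1.001
gripper_force: 0.0
```

>>> {"op": "arm_command", "data": {
  "increments": [
    [-1,0.36,0.18,0,0],
    [-1,0.36,0.18,0,0],
    [-1,0.36,0.18,0,0],
    [-1,0.36,0.18,0,0],
    [-1,0,0,0,0]
  ]
}}

```text
time: 1.6
tool_pos: [0.3174, -0.3601, 0.327]
ee_rot: [0.748, 0.663, 0.001, -0.0]
wrist_force: [-0.4, -0.6, 0.0]
finger_gap: 1.002
gripper_force: 0.0
```

```bash
cat >> h.py <<'E'
def wrist():
    from scipy.spatial.transform import Rotation as Q
    s=read_state(); d=dict(eyes.snapshot("wrist")); T=np.eye(4)
    T[:3,:3]=Q.from_quat(s["ee_rot"]).as_matrix();T[:3,3]=s["tool_pos"]
    M=T@np.array(d["mount"]); d["R"]=M[:3,:3].T; d["t"]=-M[:3,:3].T@M[:3,3]
    return d,s
E
python3 - <<'E'
from h import *
d,s=wrist();print(d["mount"],yaw(s),s["qpos"].round(2));cv2.imwrite("pics/w1.png",d["pixels"]);np.savez("w1.npz",**d)
E
```

```text
[[ 2.59174411e-04 -9.61470471e-01 -2.74908105e-01  7.82131275e-02]
 [ 9.99999437e-01 -3.36461697e-05  1.06044186e-03  1.66849434e-03]
 [-1.02883314e-03 -2.74908225e-01  9.61469921e-01 -1.54036189e-01]
 [ 0.00000000e+00  0.00000000e+00  0.00000000e+00  1.00000000e+00]] -0.12041463751518605 [-0.97  0.2   1.54  0.    1.41 -0.85]
```

View pics/w1.png

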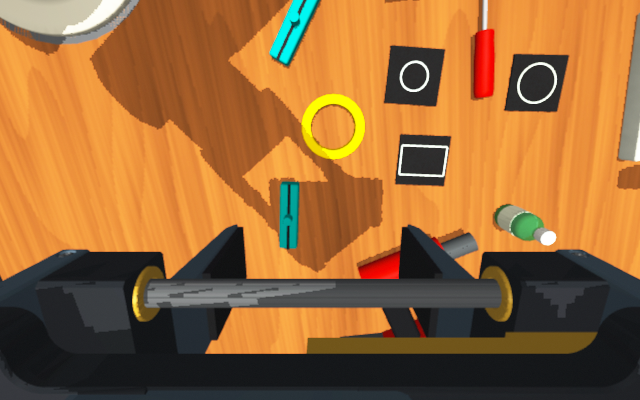

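The wrist view shows small circle (414,76), big circle (537,83) and rectangle (423,160). I'll measure these and move on to the balance.

Run:
```python
from h import *
d=dict(np.load("w1.npz"));im=d["pixels"]
m=(im.min(2)>190).astype(np.uint8);m[200:]=0
cs,_=cv2.findContours(m,cv2.RETR_EXTERNAL,cv2.CHAIN_APPROX_NONE)
for c in cs:
    if len(c)<60: continue
    P=np.array([ray(d,*p[0],.004)[:2] for p in c],np.float32);print(c.mean((0,1)).round(),[np.round(x,4) for x in cv2.minAreaRect(P)],np.round(cv2.minEnclosingCircle(P)[0],4))
```

```text
[423. 160.] [array([ 0.4727, -0.3659]), array([0.0474, 0.0717]), np.float64(80.8603)] [ 0.4725 -0.3653]
[638. 143.] [array([ 0.7914, -0.3781]), array([0.0073, 0.0549]), np.float64(8.5492)] [ 0.7951 -0.3775]
[537.  83.] [array([ 0.6372, -0.2747]), array([0.0547, 0.0545]), np.float64(64.832)] [ 0.6373 -0.2748]
[414.  76.] [array([ 0.4646, -0.2449]), array([0.0401, 0.0396]), np.float64(86.9958)] [ 0.4644 -0.2446]
[485.  14.] [array([ 0.5628, -0.179 ]), array([0.0351, 0.0045]), np.float64(88.7531)] [ 0.562 -0.179]
[92. 17.] [array([ 0.037 , -0.1188]), array([0.0979, 0.0191]), np.float64(22.3694)] [ 0.0367 -0.1182]
```

>>> {"op": "arm_command", "data": {
  "increments": [
    [-1,0.38,0.11,0,0],
    [-1,0.38,0.11,0,0],
    [-1,0.38,0.11,0,0],
    [-1,0.38,0.11,0,0],
    [-1,0.38,0.11,0,0]
  ]
}}

```text
time: 2.15
tool_pos: [0.4095, -0.1457, 0.3269]
ee_rot: [0.75, 0.661, -0.0, 0.0]
wrist_force: [2.0, -2.4, 0.2]
finger_gap: 0.998
gripper_force: 0.0
```

>>> {"op": "arm_command", "data": {
  "increments": [
    [-1,0.38,0.11,0,0],
    [-1,0.4,-0.1,0,0],
    [-1,0.4,-0.1,0,0],
    [-1,0.4,-0.1,0,0],
    [-1,0,0,0,0]
  ]
}}

```text
time: 2.65
tool_pos: [0.4093, 0.0485, 0.3269]
ee_rot: [0.748, 0.664, 0.0, -0.001]
wrist_force: [-0.3, -0.7, -0.4]
finger_gap: 1.002
gripper_force: 0.0
```

Run:
```python
from h import *
d,s=wrist();print(s["tool_pos"],yaw(s));cv2.imwrite("pics/w2.png",d["pixels"]);np.savez("w2.npz",**d)
```

```text
[0.40927644 0.04854825 0.32686225] -0.11956545000388133
```

View pics/w2.png

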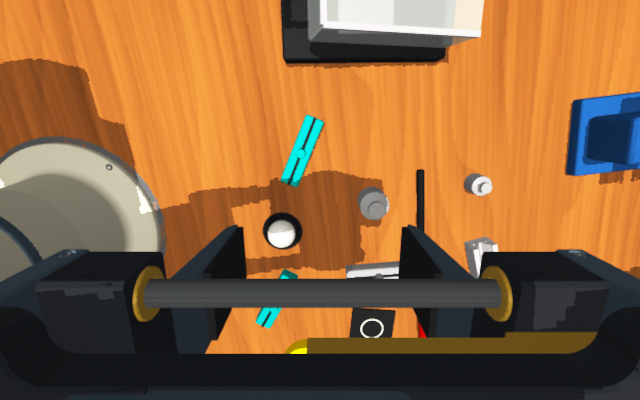

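The right edge of the balance lies level in the wrist view, with its bottom corners at (283,62) and (447,62). The weights are at (373,205) and (481,186). Moving closer to the handle.

>>> {"op": "arm_command", "data": {
  "increments": [
    [-1,0.4,-0.1,0,0],
    [-1,0.4,-0.1,0,0],
    [-1,0.2,0,0,0],
    [-1,0,0,0,0]
  ]
}}

```text
time: 3.1
tool_pos: [0.4022, 0.1674, 0.3268]
ee_rot: [0.749, 0.662, 0.0, -0.0]
wrist_force: [0.3, -0.7, 0.5]
finger_gap: 0.997
gripper_force: 0.0
```

Run:
```python
from h import *
d=dict(np.load("w2.npz"))
print(ray(d,283,62,0),ray(d,447,62,0))
d,s=wrist();print(s["tool_pos"],yaw(s));cv2.imwrite("pics/w3.png",d["pixels"]);np.savez("w3.npz",**d)
d,s=snap("scene");cv2.imwrite("pics/s3.png",cv2.resize(d["pixels"][160:310,370:530],None,fx=4,fy=4));np.savez("s3.npz",**d)
```

```text
[ 3.74556345e-01  2.04557951e-01 -5.55111512e-17] [0.60401791 0.17706696 0.        ]
[0.4022454  0.16741824 0.32675565] -0.12375656394953463
```

View pics/w3.png

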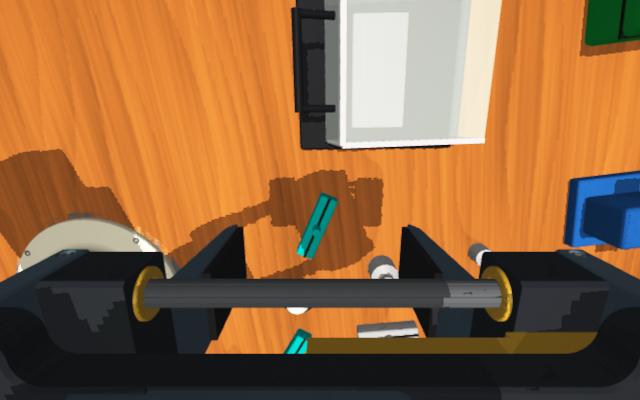

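View pics/s3.png

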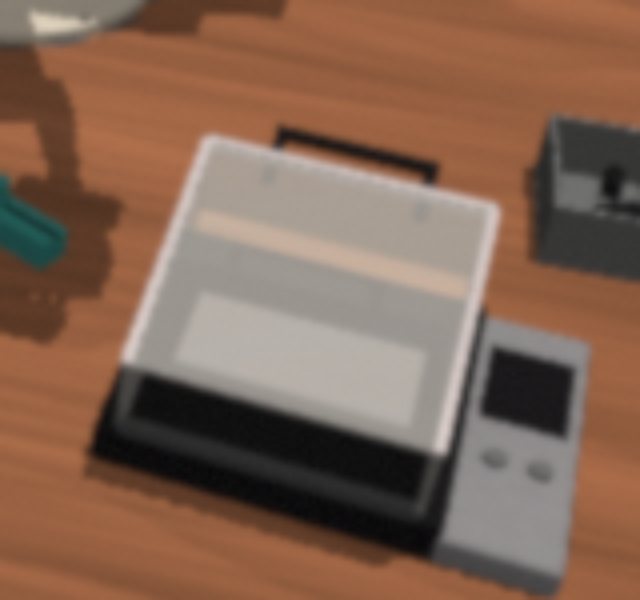

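Run:
```python
from h import *
d=dict(np.load("w3.npz"));e=dict(np.load("s3.npz"))
def tri(p,q):
    P=lambda d:np.diag([d["fx"],d["fy"],1])@np.hstack([d["R"],np.reshape(d["t"],(3,1))])
    K=lambda d:np.array([[1,0,d["cx"]],[0,1,d["cy"]],[0,0,1]])
    X=cv2.triangulatePoints(K(d)@P(d),K(e)@P(e),np.array(p,float),np.array(q,float));return (X[:3]/X[3]).ravel()
print(tri((298,60),(459.5,198)))
print(ray(d,301,149,0),ray(d,301,149,.03))
for p in [(298,60),(298,40),(298,80)]:print(ray(d,*p,.115), cloud(d)[p[1],p[0]])
# pan white patch: corners
for p in [(353,12),(411,12),(349,125),(404,128)]:print(ray(d,*p,.036),cloud(d)[p[1],p[0]])
```

```text
[0.39571442 0.30434477 0.12170623]
[0.37639373 0.20006522 0.        ] [0.37871097 0.20285685 0.03      ]
[0.39541817 0.30443001 0.115     ] [0.39611967 0.30212096 0.12916673]
[0.39820503 0.32357665 0.115     ] [0.3987883  0.32057906 0.12892076]
[0.39254029 0.2846581  0.115     ] [0.39339368 0.28303799 0.1298714 ]
[0.46782748 0.36350819 0.036     ] [0.45604293 0.33774462 0.13254316]
[0.53994733 0.35457953 0.036     ] [0.51597307 0.33376144 0.12035634]
[0.44916003 0.22756559 0.036     ] [0.44125871 0.23138916 0.13464624]
[0.5238883  0.21425375 0.036     ] [0.50319154 0.21998377 0.11942144]
```

Handle triangulated at (0.396, 0.304, 0.122). That is 0.224 m from the hinge, as it must be, so the shield starts about 0.24 rad open. Pan centre ≈ (0.4945, 0.2905), yaw −0.127.

>>> {"op": "arm_command", "data": {
  "increments": [
    [0.15,0.374,-0.064,0,0],
    [0.15,0.374,-0.064,0,0],
    [0.15,0.374,-0.064,0,0],
    [0.15,0,0,0.4,0],
    [0.15,0,0,0.4,0]
  ]
}}

```text
time: 3.7
tool_pos: [0.3967, 0.3027, 0.2304]
ee_rot: [0.75, 0.662, 0.002, 0.001]
wrist_force: [0.9, 0.5, -1.3]
finger_gap: 0.593
gripper_force: 0.0
```

>>> {"op": "arm_command", "data": {
  "increments": [
    [0.15,0,0,0.4,0],
    [0.15,0,0,0.2,0],
    [0.15,0,0,0,0]
  ]
}}

```text
time: 4.0
tool_pos: [0.3946, 0.3003, 0.1562]
ee_rot: [0.751, 0.661, -0.003, -0.0]
wrist_force: [0.5, -0.5, 0.5]
finger_gap: 0.42
gripper_force: 0.0
```

Run:
```python
from h import *
d,s=wrist();print(s["tool_pos"],yaw(s),s["finger_gap"]);cv2.imwrite("pics/w4.png",d["pixels"])
```

```text
[0.39457181 0.30030076 0.15616054] -0.12700929090927107 0.4197612456890513
```

View pics/w4.png

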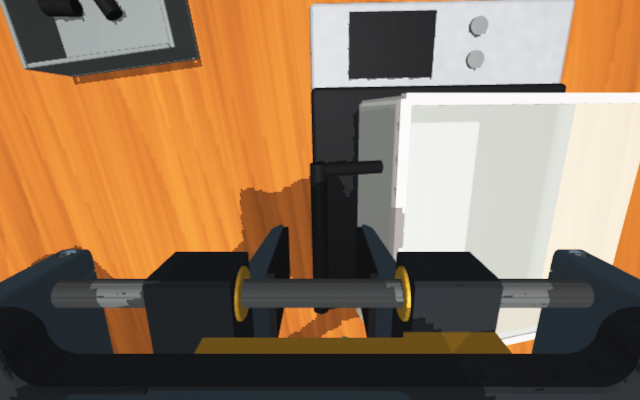

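The handle bar is centred between the fingers at about (320,235). Descend, close, then swing it up.

>>> {"op": "arm_command", "data": {
  "increments": [
    [0.15,0,0,0.3,0],
    [0.15,0,0,0,0],
    [1,0,0,0,0],
    [1,0,0,0,0],
    [1,0,0,0,0]
  ]
}}

```text
time: 4.55
tool_pos: [0.3959, 0.3033, 0.1245]
ee_rot: [0.75, 0.662, 0.001, 0.0]
wrist_force: [-0.2, 0.2, 0.9]
finger_gap: 0.194
gripper_force: 0.0
```

>>> {"op": "arm_command", "data": {
  "increments": [
    [1,0,0,0,0],
    [1,0,0,0,0],
    [1,0,0,0,0]
  ]
}}

```text
time: 4.85
tool_pos: [0.3929, 0.3034, 0.1235]
ee_rot: [0.75, 0.662, -0.001, -0.001]
wrist_force: [-17.0, 9.2, 8.3]
finger_gap: 0.099
gripper_force: 29.9
```

>>> {"op": "arm_command", "data": {
  "increments": [
    [1,0,0.072,-0.143,0],
    [1,0,0.083,-0.136,0],
    [1,0,0,0,0]
  ]
}}

```text
time: 5.15
tool_pos: [0.4121, 0.3013, 0.1586]
ee_rot: [0.75, 0.662, -0.0, -0.001]
wrist_force: [-22.0, 10.6, 15.9]
finger_gap: 0.1
gripper_force: 29.9
```

>>> {"op": "arm_command", "data": {
  "increments": [
    [1,0,0.07,-0.13,0],
    [1,0,0.105,-0.12,0],
    [1,0,0.115,-0.111,0],
    [1,0,0.125,-0.101,0],
    [1,0,0.132,-0.089,0]
  ]
}}

```text
time: 5.65
tool_pos: [0.4782, 0.2935, 0.2243]
ee_rot: [0.75, 0.662, 0.0, -0.001]
wrist_force: [-7.4, 10.4, 4.8]
finger_gap: 0.105
gripper_force: 30.0
```

>>> {"op": "arm_command", "data": {
  "increments": [
    [1,0,0.14,-0.078,0],
    [1,0,0.147,-0.066,0],
    [1,0,0,0,0]
  ]
}}

```text
time: 5.95
tool_pos: [0.515, 0.289, 0.2424]
ee_rot: [0.75, 0.662, 0.002, 0.0]
wrist_force: [-4.2, 3.8, 16.4]
finger_gap: 0.099
gripper_force: 30.0
```

>>> {"op": "arm_command", "data": {
  "increments": [
    [1,0,0.151,-0.048,0],
    [1,0,0.155,-0.036,0],
    [1,0,0.157,-0.024,0],
    [1,0,0.161,-0.01,0],
    [1,0,0,0,0]
  ]
}}

```text
time: 6.45
tool_pos: [0.5902, 0.2803, 0.2564]
ee_rot: [0.75, 0.662, 0.003, 0.0]
wrist_force: [2.5, 9.3, 13.8]
finger_gap: 0.101
gripper_force: 30.1
```

>>> {"op": "arm_command", "data": {
  "increments": [
    [1,0,0.155,0,0],
    [1,0,0.15,0.014,0],
    [1,0,0,0,0],
    [1,0,0,0,0]
  ]
}}

```text
time: 6.85
tool_pos: [0.6251, 0.2759, 0.2543]
ee_rot: [0.75, 0.662, 0.003, 0.0]
wrist_force: [4.6, 9.9, 6.5]
finger_gap: 0.101
gripper_force: 30.1
```

>>> {"op": "arm_command", "data": {
  "increments": [
    [1,0,0.05,0.005,0],
    [-1,0,0,0,0],
    [-1,0,0,0,0],
    [-1,0,0,0,0],
    [-1,0,0,0,0]
  ]
}}

```text
time: 7.35
tool_pos: [0.6292, 0.2735, 0.2518]
ee_rot: [0.75, 0.662, -0.0, 0.0]
wrist_force: [0.5, 0.1, -0.6]
finger_gap: 0.422
gripper_force: 0.0
```

>>> {"op": "arm_command", "data": {
  "increments": [
    [-1,0,0,-0.2,0],
    [-1,0,0,-0.3,0],
    [-1,0,0,-0.1,0],
    [-1,-0.395,-0.0885,0,0],
    [-1,-0.395,-0.0885,0,0]
  ]
}}

```text
time: 7.85
tool_pos: [0.596, 0.1818, 0.3235]
ee_rot: [0.749, 0.662, 0.0, 0.0]
wrist_force: [0.5, -1.4, -0.5]
finger_gap: 0.86
gripper_force: 0.0
```

>>> {"op": "arm_command", "data": {
  "increments": [
    [-1,-0.395,-0.0885,0,0],
    [-1,-0.395,-0.0885,0,0],
    [-1,-0.395,-0.0885,0,0],
    [-1,-0.395,-0.0885,0,0],
    [-1,-0.395,-0.0885,0,0]
  ]
}}

```text
time: 8.35
tool_pos: [0.5132, -0.0479, 0.3236]
ee_rot: [0.75, 0.662, -0.0, 0.0]
wrist_force: [0.5, 0.2, 0.5]
finger_gap: 0.997
gripper_force: 0.0
```

>>> {"op": "arm_command", "data": {
  "increments": [
    [-1,-0.395,-0.0885,0,0],
    [-1,-0.395,-0.0885,0,0],
    [-1,0,0,0,0.0236],
    [-1,0,0,0,0.0236],
    [-1,0,0,0,0.0236]
  ]
}}

```text
time: 8.85
tool_pos: [0.4811, -0.1383, 0.3235]
ee_rot: [0.879, 0.477, -0.0, -0.0]
wrist_force: [0.1, 1.3, -0.1]
finger_gap: 1.0
gripper_force: 0.0
```

>>> {"op": "arm_command", "data": {
  "increments": [
    [-1,0,0,0,0.0236],
    [-1,0,0,0,0.0236],
    [-1,0,0,0,0.0236],
    [-1,0,0,0,0.0236],
    [-1,0,0,0,0.0236]
  ]
}}

```text
time: 9.35
tool_pos: [0.4813, -0.1377, 0.3235]
ee_rot: [0.992, 0.126, -0.0, -0.0]
wrist_force: [-0.1, -0.1, 0.1]
finger_gap: 1.0
gripper_force: 0.0
```

>>> {"op": "arm_command", "data": {
  "increments": [
    [-1,0,0,0,0.0236],
    [-1,0,0,0,0.0236],
    [-1,0,0,0,0],
    [-1,0,0,0,0]
  ]
}}

```text
time: 9.75
tool_pos: [0.4814, -0.1378, 0.3236]
ee_rot: [1.0, -0.016, -0.0, -0.0]
wrist_force: [0.8, -0.0, -0.3]
finger_gap: 0.999
gripper_force: 0.0
```

Run:
```python
from h import *
d,s=wrist();print(s["tool_pos"],yaw(s),s["finger_gap"]);cv2.imwrite("pics/w5.png",d["pixels"]);np.savez("w5.npz",**d)
```

```text
[ 0.48138988 -0.13776505  0.32356681] -1.6027926502462218 0.9993416450707874
```

View pics/w5.png

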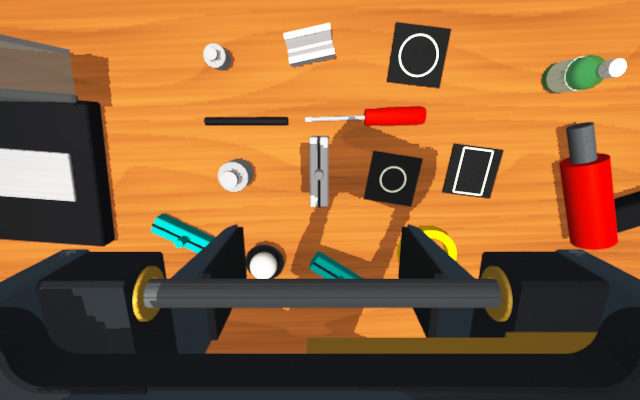

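Wrist view from above shows putter (318,171), big weight (234,175), small weight (214,54), V-block (309,43) and pads (419,55), (393,179) and (473,170). Measuring them all.

Run:
```python
from h import *
d=dict(np.load("w5.npz"));im=d["pixels"];C=cloud(d);hsv=cv2.cvtColor(im,cv2.COLOR_BGR2HSV)
def reg(n,x0,y0,x1,y1,zlo,zhi,h,smax=60):
    m=np.zeros(im.shape[:2],np.uint8)
    sel=(C[...,2]>zlo)&(C[...,2]<zhi)&(hsv[...,1]<smax)
    m[y0:y1,x0:x1]=sel[y0:y1,x0:x1]
    _,l,st,ce=cv2.connectedComponentsWithStats(m);i=1+np.argmax(st[1:,4])
    v,u=np.where(l==i);R=np.array([ray(d,a,b,h)[:2] for a,b in zip(u,v)],np.float32)
    rc=cv2.minAreaRect(R);print(n,ce[i].round(),st[i,4],[np.round(x,4) for x in rc],"circ",np.round(cv2.minEnclosingCircle(R),4),"depthmean",C[v,u].mean(0).round(4))
reg("putter",300,125,340,215,.012,.06,.024)
reg("stub",300,125,340,215,.034,.06,.044)
reg("bigknob",210,150,260,200,.048,.07,.058)
reg("bigcyl",210,150,260,200,.02,.07,.036)
reg("smallknob",195,35,240,75,.034,.06,.042)
reg("smallcyl",195,35,240,75,.015,.06,.028)
reg("vb",275,15,345,75,.022,.05,.034)
m=(im.min(2)>190).astype(np.uint8);m[215:]=0;m[:,:380]=0;m[:,520:]=0
for c in cv2.findContours(m,cv2.RETR_EXTERNAL,cv2.CHAIN_APPROX_NONE)[0]:
    if len(c)<60: continue
    P=np.array([ray(d,*p[0],.004)[:2] for p in c],np.float32);print(c.mean((0,1)).round(),[np.round(x,4) for x in cv2.minAreaRect(P)])
for p in [(103,103),(113,244)]:print("base",ray(d,*p,.03),ray(d,*p,0))
```

```text
Traceback (most recent call last):
ValueError: setting an array element with a sequence. The requested array has an inhomogeneous shape after 1 dimensions. The detected shape was (2,) + inhomogeneous part.
```

```bash
cat > m.py <<'E'
from h import *
d=dict(np.load("w5.npz"));im=d["pixels"];C=cloud(d);hsv=cv2.cvtColor(im,cv2.COLOR_BGR2HSV)
def reg(n,x0,y0,x1,y1,zlo,zhi,h,smax=60):
    m=np.zeros(im.shape[:2],np.uint8)
    sel=(C[...,2]>zlo)&(C[...,2]<zhi)&(hsv[...,1]<smax)
    m[y0:y1,x0:x1]=sel[y0:y1,x0:x1]
    _,l,st,ce=cv2.connectedComponentsWithStats(m);i=1+np.argmax(st[1:,4])
    v,u=np.where(l==i);R=np.array([ray(d,a,b,h)[:2] for a,b in zip(u,v)],np.float32)
    rc=cv2.minAreaRect(R);k=cv2.minEnclosingCircle(R);print(n,ce[i].round(),st[i,4],[np.round(x,4) for x in rc],"circ",np.round(k[0],4),round(k[1],4),"depthmean",C[v,u].mean(0).round(4))
reg("putter",300,125,340,215,.012,.06,.024)
reg("stub",300,125,340,215,.034,.06,.044)
reg("bigknob",210,150,260,200,.048,.07,.058)
reg("bigcyl",210,150,260,200,.02,.07,.036)
reg("smallknob",195,35,240,75,.034,.06,.042)
reg("smallcyl",195,35,240,75,.015,.06,.028)
reg("vb",275,15,345,75,.022,.05,.034)
m=(im.min(2)>190).astype(np.uint8);m[215:]=0;m[:,:380]=0;m[:,520:]=0
for c in cv2.findContours(m,cv2.RETR_EXTERNAL,cv2.CHAIN_APPROX_NONE)[0]:
    if len(c)<60: continue
    P=np.array([ray(d,*p[0],.004)[:2] for p in c],np.float32);print(c.mean((0,1)).round(),[np.round(x,4) for x in cv2.minAreaRect(P)])
for p in [(103,103),(113,244)]:print("base",ray(d,*p,.03),ray(d,*p,0))
E
python3 m.py
```

```text
putter [319. 171.] 1264 [array([ 0.4813, -0.1325]), array([0.027 , 0.1015]), np.float64(88.1784)] circ [ 0.4813 -0.1326] 0.0522 depthmean [ 0.483  -0.1325  0.0254]
stub [319. 175.] 73 [array([ 0.4816, -0.133 ]), array([0.0129, 0.0119]), np.float64(42.9084)] circ [ 0.4813 -0.1333] 0.0072 depthmean [ 0.4813 -0.1332  0.0435]
bigknob [229. 179.] 262 [array([ 0.4818, -0.0117]), array([0.0233, 0.0242]), np.float64(40.6003)] circ [ 0.4819 -0.0114] 0.0128 depthmean [ 0.4817 -0.0115  0.0577]
bigcyl [234. 176.] 782 [array([ 0.4833, -0.0123]), array([0.0411, 0.0464]), np.float64(41.1138)] circ [ 0.483  -0.0125] 0.0239 depthmean [ 0.4842 -0.0147  0.0438]
smallknob [211.  54.] 150 [array([ 0.6409, -0.0024]), array([0.0166, 0.0151]), np.float64(88.1886)] circ [ 0.6406 -0.0023] 0.0085 depthmean [ 0.6408 -0.0022  0.042 ]
smallcyl [216.  56.] 488 [array([ 0.6404, -0.0036]), array([0.0314, 0.0289]), np.float64(83.5008)] circ [ 0.6392 -0.0029] 0.0167 depthmean [ 0.6395 -0.0046  0.0322]
vb [308.  35.] 647 [array([ 0.6593, -0.1248]), array([0.0176, 0.0596]), np.float64(9.4232)] circ [ 0.6628 -0.1243] 0.03 depthmean [ 0.6608 -0.125   0.031 ]
[472. 171.] [array([ 0.4722, -0.3661]), array([0.0476, 0.0714]), np.float64(80.8353)]
[418.  55.] [array([ 0.6371, -0.2758]), array([0.0547, 0.0538]), np.float64(2.0139)]
base [0.58673979 0.15604383 0.03      ] [ 5.88486971e-01  1.75873017e-01 -5.55111512e-17]
base [0.38172297 0.18647526 0.03      ] [0.36972865 0.20834415 0.        ]
```

>>> {"op": "arm_command", "data": {
  "increments": [
    [-1,0,-0.042,0.4,0],
    [-1,0,0,0.4,0],
    [-1,0,0,0.4,0],
    [-1,0,0,0.4,0],
    [-1,0,0,0.4,0]
  ]
}}

```text
time: 10.3
tool_pos: [0.4817, -0.1328, 0.0822]
ee_rot: [1.0, -0.016, 0.0, 0.0]
wrist_force: [0.7, -1.1, -0.3]
finger_gap: 0.999
gripper_force: 0.0
```

>>> {"op": "arm_command", "data": {
  "increments": [
    [-1,0,0,0.4,0],
    [-1,0,0,0.1,0],
    [-1,0,0,0,0],
    [1,0,0,0,0],
    [1,0,0,0,0]
  ]
}}

```text
time: 10.8
tool_pos: [0.483, -0.1333, 0.0257]
ee_rot: [1.0, -0.018, 0.002, 0.001]
wrist_force: [0.7, -0.3, 0.2]
finger_gap: 0.855
gripper_force: 0.0
```

>>> {"op": "arm_command", "data": {
  "increments": [
    [1,0,0,0,0],
    [1,0,0,0,0],
    [1,0,0,0,0],
    [1,0,0,0,0],
    [1,0,0,0,0]
  ]
}}

```text
time: 11.3
tool_pos: [0.4818, -0.1328, 0.0237]
ee_rot: [1.0, -0.018, 0.0, 0.0]
wrist_force: [0.5, 0.0, 0.3]
finger_gap: 0.422
gripper_force: 0.0
```

>>> {"op": "arm_command", "data": {
  "increments": [
    [1,0,0,0,0],
    [1,0,0,0,0],
    [1,0,0,-0.3,0],
    [1,0,0,0,0]
  ]
}}

```text
time: 11.7
tool_pos: [0.483, -0.1332, 0.0621]
ee_rot: [1.0, -0.018, 0.002, 0.001]
wrist_force: [0.1, 0.1, -2.6]
finger_gap: 0.305
gripper_force: 30.0
```

>>> {"op": "arm_command", "data": {
  "increments": [
    [1,0,0,-0.39,0],
    [1,0,0,-0.39,0],
    [1,0,0,-0.39,0],
    [1,0,0,-0.39,0],
    [1,0,0,0,-0.0236]
  ]
}}

```text
time: 12.2
tool_pos: [0.4841, -0.1337, 0.2521]
ee_rot: [0.998, 0.056, 0.004, 0.002]
wrist_force: [0.6, -0.2, -3.7]
finger_gap: 0.306
gripper_force: 30.0
```

>>> {"op": "arm_command", "data": {
  "increments": [
    [1,0,0,0,-0.0236],
    [1,0,0,0,-0.0236],
    [1,0,0,0,-0.0236],
    [1,0,0,0,-0.0236],
    [1,0,0,0,-0.0236]
  ]
}}

```text
time: 12.7
tool_pos: [0.4815, -0.1327, 0.2462]
ee_rot: [0.909, 0.416, -0.0, -0.0]
wrist_force: [-0.7, -0.4, -3.5]
finger_gap: 0.302
gripper_force: 30.0
```

>>> {"op": "arm_command", "data": {
  "increments": [
    [1,0,0,0,-0.0236],
    [1,0,0,0,-0.0236],
    [1,0,0,0,-0.0236],
    [1,0,0,0,-0.0232],
    [1,0.37,-0.034,0,0]
  ]
}}

```text
time: 13.2
tool_pos: [0.4838, -0.091, 0.2462]
ee_rot: [0.749, 0.663, -0.0, 0.001]
wrist_force: [0.5, 0.9, -2.7]
finger_gap: 0.305
gripper_force: 30.0
```

>>> {"op": "arm_command", "data": {
  "increments": [
    [1,0.37,-0.034,0,0],
    [1,0.37,-0.034,0,0],
    [1,0.37,-0.034,0,0],
    [1,0.37,-0.034,0,0],
    [1,0,0,0,0]
  ]
}}

```text
time: 13.7
tool_pos: [0.4891, 0.0945, 0.2462]
ee_rot: [0.749, 0.662, 0.0, -0.001]
wrist_force: [0.2, -0.7, -2.7]
finger_gap: 0.303
gripper_force: 30.0
```

Run:
```python
from h import *
d,s=wrist();print(s["tool_pos"],yaw(s),s["finger_gap"],s["gripper_force"]);cv2.imwrite("pics/w6.png",d["pixels"]);np.savez("w6.npz",**d)
```

```text
[0.48913646 0.09445869 0.2462089 ] -0.12299811663284588 0.30297914937439313 29.971550703048706
```

View pics/w6.png

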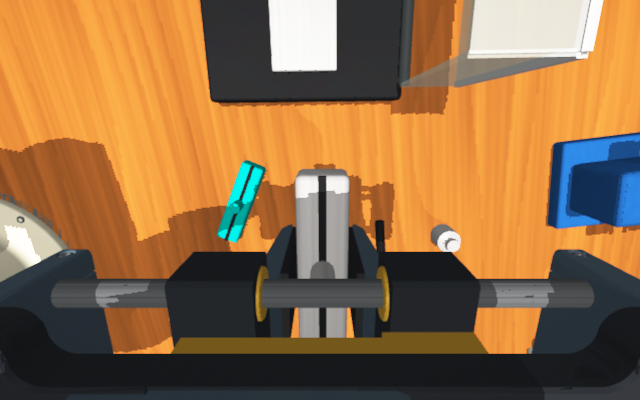

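The putter is held along image vertical at about x=322. The pan's near end edge runs (272,71) to (337,71), and the shield stands up behind it.

Run:
```python
from h import *
d=dict(np.load("w6.npz"));g=d["pixels"].min(2)
for r_ in(20,40,60):
    x=np.where(g[r_,220:390]>150)[0]+220; print(r_,x.min(),x.max(),ray(d,x.min()-.5,r_,.036).round(4),ray(d,x.max()+.5,r_,.036).round(4))
for c in(280,305,330):
    y=np.where(g[:110,c]>150)[0];print(c,y.max(),ray(d,c,y.max()+.5,.036).round(4))
```

```text
20 269 336 [0.4573 0.2728 0.036 ] [0.527  0.2642 0.036 ]
40 270 336 [0.4552 0.2542 0.036 ] [0.5249 0.2456 0.036 ]
60 271 336 [0.453  0.2351 0.036 ] [0.5228 0.2264 0.036 ]
280 70 [0.4614 0.2236 0.036 ]
305 70 [0.4881 0.2203 0.036 ]
330 70 [0.5147 0.217  0.036 ]
```

>>> {"op": "arm_command", "data": {
  "increments": [
    [1,0.405,-0.038,0,0],
    [1,0.405,-0.038,0,0],
    [1,0.405,-0.038,0,0],
    [1,0.405,-0.038,0,0],
    [1,0,0,0.3,0]
  ]
}}

```text
time: 14.25
tool_pos: [0.4989, 0.2903, 0.2134]
ee_rot: [0.75, 0.662, 0.004, 0.001]
wrist_force: [0.9, -0.0, -4.4]
finger_gap: 0.305
gripper_force: 30.0
```

>>> {"op": "arm_command", "data": {
  "increments": [
    [1,0,0,0.35,0],
    [1,0,0,0.35,0],
    [1,0,0,0.35,0],
    [1,0,0,0,0],
    [1,0,0,0,0]
  ]
}}

```text
time: 14.75
tool_pos: [0.4964, 0.2844, 0.0852]
ee_rot: [0.751, 0.66, -0.001, -0.0]
wrist_force: [0.0, 0.6, -1.0]
finger_gap: 0.302
gripper_force: 30.0
```

>>> {"op": "arm_command", "data": {
  "increments": [
    [1,0,0,0,0]
  ]
}}

```text
time: 14.85
tool_pos: [0.4976, 0.2853, 0.0869]
ee_rot: [0.751, 0.661, 0.001, 0.0]
wrist_force: [0.4, 0.6, -2.5]
finger_gap: 0.304
gripper_force: 30.0
```

Run:
```python
from h import *
s=read_state();print(s["tool_pos"],yaw(s),s["wrist_force"],s["ft_torque"],s["joint_vel"].round(3))
```

```text
[0.49760196 0.28528671 0.0869097 ] -0.12766033222585074 [ 0.3748518   0.57661699 -2.54681265] [-0.01236107 -0.12484511 -0.02399515] [ 0.006 -0.011 -0.003  0.001 -0.009  0.002]
```

>>> {"op": "arm_command", "data": {
  "increments": [
    [1,0.036,-0.026,0,0],
    [1,0,0,0.1,0],
    [1,0,0,0.1,0],
    [1,0,0,0,0],
    [1,0,0,0,0]
  ]
}}

```text
time: 15.35
tool_pos: [0.4933, 0.2897, 0.0601]
ee_rot: [0.751, 0.661, -0.001, -0.0]
wrist_force: [-0.2, -0.5, -3.7]
finger_gap: 0.304
gripper_force: 30.0
```

>>> {"op": "arm_command", "data": {
  "increments": [
    [1,0,0,0,0],
    [1,0,0,0,0]
  ]
}}

```text
time: 15.55
tool_pos: [0.4936, 0.2898, 0.0607]
ee_rot: [0.751, 0.661, -0.0, -0.0]
wrist_force: [0.8, -0.1, -3.2]
finger_gap: 0.304
gripper_force: 30.0
```

>>> {"op": "arm_command", "data": {
  "increments": [
    [1,0,0.01,0.008,0],
    [1,0,0,0,0],
    [1,0,0,0,0],
    [-0.1,0,0,0,0],
    [-0.1,0,0,0,0]
  ]
}}

```text
time: 16.05
tool_pos: [0.495, 0.2898, 0.0601]
ee_rot: [0.751, 0.661, 0.0, 0.0]
wrist_force: [0.1, -0.8, 0.4]
finger_gap: 0.452
gripper_force: 0.0
```

>>> {"op": "arm_command", "data": {
  "increments": [
    [-0.1,0,0,0,0],
    [-0.1,0,0,0,0],
    [-0.1,0,0,-0.1,0],
    [-0.1,0,0,-0.3,0],
    [-0.1,0,0,-0.4,0]
  ]
}}

```text
time: 16.55
tool_pos: [0.4938, 0.2892, 0.1563]
ee_rot: [0.751, 0.661, -0.002, -0.001]
wrist_force: [1.0, 1.5, 0.6]
finger_gap: 0.546
gripper_force: 0.0
```

>>> {"op": "arm_command", "data": {
  "increments": [
    [-0.1,0,0,-0.4,0],
    [-0.1,0,0,-0.4,0],
    [0.1,-0.35,-0.2,-0.3,0],
    [0.1,-0.35,-0.2,0,0],
    [0.1,0,0,0,0]
  ]
}}

```text
time: 17.05
tool_pos: [0.4379, 0.2159, 0.2832]
ee_rot: [0.751, 0.66, -0.0, 0.0]
wrist_force: [-1.0, 0.1, -0.7]
finger_gap: 0.45
gripper_force: 0.0
```

Run:
```python
from h import *
d,s=wrist();print(s["tool_pos"],yaw(s));cv2.imwrite("pics/w7.png",d["pixels"]);np.savez("w7.npz",**d)
im=d["pixels"]
C=cloud(d);sel=(C[...,2]>.05)&(C[...,2]<.085)&(abs(C[...,0]-.495)<.06)&(abs(C[...,1]-.29)<.08)
sel=sel&(cv2.cvtColor(im,cv2.COLOR_BGR2HSV)[...,1]<60)
_,l,st,ce=cv2.connectedComponentsWithStats(sel.astype(np.uint8));i=1+np.argmax(st[1:,4]);v,u=np.where(l==i)
R=np.array([ray(d,a,b,.06)[:2] for a,b in zip(u,v)],np.float32);print(ce[i],cv2.minAreaRect(R))
```

```text
[0.43790204 0.21592196 0.28324927] -0.12819468645831059
[362.93265845 113.32614437] ((0.4965057671070099, 0.28700801730155945), (0.10309156775474548, 0.028452657163143158), 82.74928283691406)
```

View pics/w7.png

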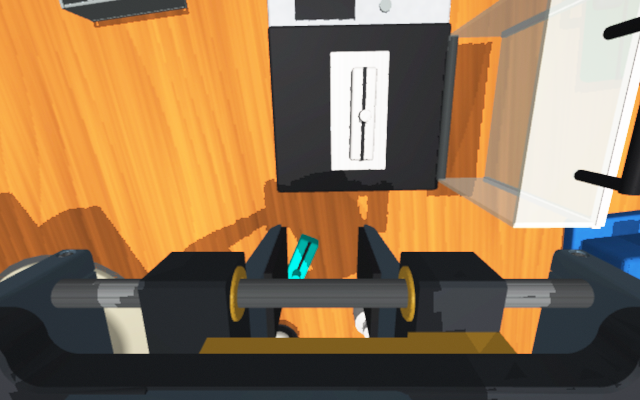

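The putter at (363,113) is centred on the pan and lies along it. Measured centre (0.4965, 0.287), within 4 mm. Next: regrasp the handle and close the shield.

>>> {"op": "arm_command", "data": {
  "increments": [
    [0.1,0,0,-0.31,0],
    [0.1,0.136,0.304,0,0],
    [0.1,0.136,0.304,0,0],
    [0.1,0.136,0.304,0,0],
    [0.1,0.136,0.304,0,0]
  ]
}}

```text
time: 17.6
tool_pos: [0.5963, 0.2663, 0.3194]
ee_rot: [0.751, 0.661, 0.0, 0.0]
wrist_force: [0.2, 0.3, 0.3]
finger_gap: 0.448
gripper_force: 0.0
```

>>> {"op": "arm_command", "data": {
  "increments": [
    [0.1,0.136,0.304,0,0],
    [0.1,0,0,0,0],
    [0.1,0,0,0,0]
  ]
}}

```text
time: 17.9
tool_pos: [0.6332, 0.2773, 0.3183]
ee_rot: [0.751, 0.661, -0.0, -0.0]
wrist_force: [0.3, -0.2, -0.4]
finger_gap: 0.447
gripper_force: 0.0
```

Run:
```python
from h import *
d,s=wrist();print(s["tool_pos"],yaw(s));cv2.imwrite("pics/w8.png",d["pixels"]);np.savez("w8.npz",**d)
```

```text
[0.63323567 0.27733405 0.31829447] -0.12703892710212306
```

View pics/w8.png

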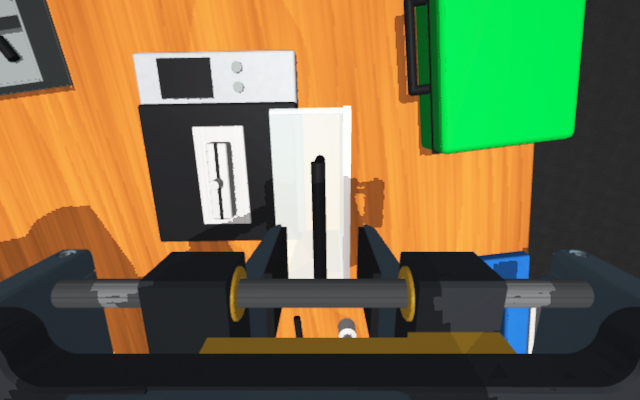

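The handle bar at (319,220) is centred between the fingers. Descend, grip, and swing it back.

>>> {"op": "arm_command", "data": {
  "increments": [
    [0.1,0,0,0.3,0],
    [0.1,0,0,0.25,0],
    [0.1,0,0,0,0],
    [1,0,0,0,0],
    [1,0,0,0,0]
  ]
}}

```text
time: 18.45
tool_pos: [0.6334, 0.2772, 0.2554]
ee_rot: [0.751, 0.661, 0.001, 0.001]
wrist_force: [0.1, 0.4, 0.8]
finger_gap: 0.307
gripper_force: 0.0
```

>>> {"op": "arm_command", "data": {
  "increments": [
    [1,0,0,0,0],
    [1,0,0,0,0],
    [1,0,0,0,0],
    [1,0,0,0,0]
  ]
}}

```text
time: 18.85
tool_pos: [0.6332, 0.277, 0.254]
ee_rot: [0.751, 0.661, 0.001, 0.0]
wrist_force: [-1.0, -0.2, 6.0]
finger_gap: 0.105
gripper_force: 30.0
```

>>> {"op": "arm_command", "data": {
  "increments": [
    [1,0,-0.161,-0.017,0],
    [1,0,-0.16,-0.003,0],
    [1,0,-0.161,0.011,0],
    [1,0,-0.16,0.024,0],
    [1,0,-0.155,0.037,0]
  ]
}}

```text
time: 19.35
tool_pos: [0.538, 0.2883, 0.2477]
ee_rot: [0.751, 0.661, 0.001, 0.001]
wrist_force: [2.6, -5.2, 5.1]
finger_gap: 0.103
gripper_force: 30.0
```

>>> {"op": "arm_command", "data": {
  "increments": [
    [1,0,-0.153,0.051,0],
    [1,0,-0.148,0.064,0],
    [1,0,0,0,0]
  ]
}}

```text
time: 19.65
tool_pos: [0.4997, 0.2931, 0.2327]
ee_rot: [0.75, 0.661, -0.001, -0.0]
wrist_force: [-6.1, -6.6, 5.5]
finger_gap: 0.101
gripper_force: 30.0
```

>>> {"op": "arm_command", "data": {
  "increments": [
    [1,0,-0.142,0.077,0],
    [1,0,-0.134,0.088,0],
    [1,0,-0.127,0.1,0],
    [1,0,-0.118,0.11,0],
    [1,0,-0.107,0.118,0]
  ]
}}

```text
time: 20.15
tool_pos: [0.426, 0.3019, 0.1737]
ee_rot: [0.75, 0.661, -0.001, 0.0]
wrist_force: [-0.5, -9.0, 2.6]
finger_gap: 0.098
gripper_force: 30.0
```

>>> {"op": "arm_command", "data": {
  "increments": [
    [1,0,-0.098,0.129,0],
    [1,0,-0.086,0.137,0],
    [1,0,-0.073,0.142,0],
    [1,0,0,0,0]
  ]
}}

```text
time: 20.55
tool_pos: [0.3946, 0.306, 0.1233]
ee_rot: [0.75, 0.661, -0.002, -0.0]
wrist_force: [-7.9, -7.5, -0.0]
finger_gap: 0.102
gripper_force: 30.0
```

>>> {"op": "arm_command", "data": {
  "increments": [
    [1,0,-0.062,0.149,0],
    [1,0,-0.049,0.154,0],
    [1,0,-0.03,0.15,0],
    [1,0,0,0,0],
    [1,0,0,0,0]
  ]
}}

```text
time: 21.05
tool_pos: [0.3776, 0.308, 0.0699]
ee_rot: [0.751, 0.661, -0.003, -0.001]
wrist_force: [-14.5, -3.6, -0.4]
finger_gap: 0.1
gripper_force: 30.1
```

>>> {"op": "arm_command", "data": {
  "increments": [
    [1,0,0,0.02,0],
    [1,0,0,0.02,0],
    [1,0,0,0,0]
  ]
}}

```text
time: 21.35
tool_pos: [0.377, 0.3081, 0.0659]
ee_rot: [0.751, 0.661, -0.003, -0.001]
wrist_force: [-21.8, -0.8, 12.6]
finger_gap: 0.103
gripper_force: 30.0
```

>>> {"op": "arm_command", "data": {
  "increments": [
    [0.15,0,0,0,0],
    [0.15,0,0,0,0],
    [0.15,0,0,0,0],
    [0.15,0,0,0,0],
    [0.15,0,0,-0.3,0]
  ]
}}

```text
time: 21.85
tool_pos: [0.3788, 0.3083, 0.0994]
ee_rot: [0.751, 0.661, -0.003, -0.0]
wrist_force: [-0.2, -0.2, 0.3]
finger_gap: 0.426
gripper_force: 0.0
```

>>> {"op": "arm_command", "data": {
  "increments": [
    [0.15,0,0,-0.4,0],
    [-0.5,0,0,-0.4,0],
    [-0.5,0,0,-0.4,0],
    [-0.5,0,0,0,0],
    [-0.5,-0.316,0.151,0,0]
  ]
}}

```text
time: 22.35
tool_pos: [0.3937, 0.2719, 0.2473]
ee_rot: [0.749, 0.662, 0.002, 0.0]
wrist_force: [0.7, -0.9, -0.5]
finger_gap: 0.734
gripper_force: 0.0
```

Run:
```python
from h import *
d,s=snap("scene");im=d["pixels"][160:310,370:530];print(s["tool_pos"])
w,_=wrist()
cv2.imwrite("pics/s9.png",np.hstack([cv2.resize(im,(400,375)),cv2.resize(w["pixels"],(400,250))]) if 0 else cv2.resize(im,(640,600)))
C=cloud(d)
for p in [(403,240),(485,205),(440,225),(460,200)]:print(p,C[p[1],p[0]].round(3))
```

```text
[0.39367523 0.27191064 0.24732613]
(403, 240) [ 0.448  0.188 -0.004]
(485, 205) [ 0.216  0.392 -0.001]
(440, 225) [0.481 0.269 0.091]
(460, 200) [ 0.211  0.322 -0.002]
```

View pics/s9.png

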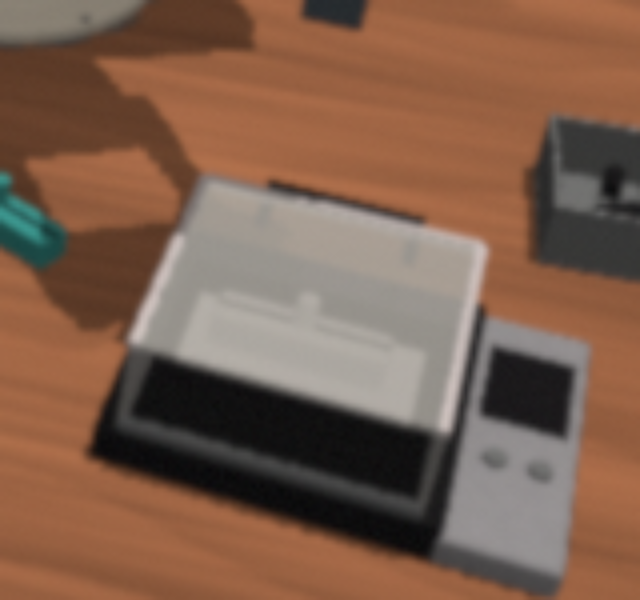

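The shield is down over the putter, which shows through the lid at crop (308,305). Its top is at z≈0.091. Now the big weight.

>>> {"op": "arm_command", "data": {
  "increments": [
    [-0.5,-0.316,0.151,0,0],
    [-0.5,-0.316,0.151,0,0],
    [-0.5,-0.316,0.151,0,0],
    [-0.5,-0.316,0.151,0,0],
    [-0.5,-0.316,0.151,0,0]
  ]
}}

```text
time: 22.95
tool_pos: [0.4594, 0.0681, 0.2456]
ee_rot: [0.751, 0.661, 0.0, 0.0]
wrist_force: [0.6, 0.0, 0.8]
finger_gap: 0.749
gripper_force: 0.0
```

>>> {"op": "arm_command", "data": {
  "increments": [
    [-0.5,-0.316,0.151,0,0],
    [-0.5,-0.316,0.151,0,0],
    [-0.5,0,0,0,0],
    [-0.5,0,0,0,0]
  ]
}}

```text
time: 23.35
tool_pos: [0.4855, -0.0108, 0.2453]
ee_rot: [0.751, 0.66, -0.0, -0.0]
wrist_force: [-0.3, 0.6, -0.3]
finger_gap: 0.75
gripper_force: 0.0
```

>>> {"op": "arm_command", "data": {
  "increments": [
    [-0.5,-0.01,-0.03,0.4,0],
    [-0.5,0,0,0.4,0],
    [-0.5,0,0,0.4,0],
    [-0.5,0,0,0.4,0],
    [-0.5,0,0,0.2,0]
  ]
}}

```text
time: 23.85
tool_pos: [0.4797, -0.0094, 0.0266]
ee_rot: [0.75, 0.661, -0.001, -0.001]
wrist_force: [-0.4, -0.7, 0.5]
finger_gap: 0.749
gripper_force: 0.0
```

>>> {"op": "arm_command", "data": {
  "increments": [
    [-0.5,0,0,0.02,0],
    [1,0,0,0,0],
    [1,0,0,0,0],
    [1,0,0,0,0],
    [1,0,0,0,0]
  ]
}}

```text
time: 24.35
tool_pos: [0.4819, -0.0107, 0.0285]
ee_rot: [0.751, 0.661, 0.0, 0.0]
wrist_force: [-3.4, 3.2, 15.4]
finger_gap: 0.473
gripper_force: 30.0
```

>>> {"op": "arm_command", "data": {
  "increments": [
    [1,0,0,0,0],
    [1,0,0,0,0]
  ]
}}

```text
time: 24.55
tool_pos: [0.4819, -0.0107, 0.0285]
ee_rot: [0.751, 0.661, 0.001, 0.0]
wrist_force: [-3.8, 3.5, 15.1]
finger_gap: 0.476
gripper_force: 30.0
```

>>> {"op": "arm_command", "data": {
  "increments": [
    [1,0,0,-0.2,0],
    [1,0,0,-0.2,0],
    [1,0,0,0,0]
  ]
}}

```text
time: 24.85
tool_pos: [0.4832, -0.0111, 0.078]
ee_rot: [0.751, 0.661, 0.002, 0.002]
wrist_force: [0.5, 0.0, -5.3]
finger_gap: 0.474
gripper_force: 30.0
```

Run:
```python
from h import *
s=read_state();print(s["tool_pos"],yaw(s),s["wrist_force"],s["ft_torque"],s["gripper_force"])
d,_=snap("scene");C=cloud(d);P=C.reshape(-1,3);c=d["pixels"].reshape(-1,3).astype(int)
g=(np.ptp(c,1)<40)&(c.max(1)>60)
for x,y,n in[(.482,-.011,"big")]:
    m=g&(np.hypot(P[:,0]-x,P[:,1]-y)<.03)&(P[:,2]>.005)
    print(n,m.sum(),np.percentile(P[m,2],[2,50,98]) if m.any() else 0)
```

```text
[ 0.48320521 -0.01105169  0.07795556] -0.12727594600734593 [ 0.45861772  0.01603051 -5.27129618] [-0.03361451 -0.11934146  0.05410372] 29.999230918474495
big 428 [0.04972858 0.45486814 0.46386185]
```

>>> {"op": "arm_command", "data": {
  "increments": [
    [1,0,0,-0.3,0],
    [1,0,0,-0.3,0],
    [1,-0.288,0.223,0,0],
    [1,-0.288,0.223,0,0],
    [1,-0.288,0.223,0,0]
  ]
}}

```text
time: 25.4
tool_pos: [0.5485, -0.1251, 0.1466]
ee_rot: [0.75, 0.661, -0.0, -0.0]
wrist_force: [0.8, 0.4, -4.6]
finger_gap: 0.473
gripper_force: 30.0
```

>>> {"op": "arm_command", "data": {
  "increments": [
    [1,-0.288,0.223,0,0],
    [1,-0.288,0.223,0,0],
    [1,-0.288,0.223,0,0],
    [1,-0.288,0.223,0,0],
    [1,0,0,0,0]
  ]
}}

```text
time: 25.9
tool_pos: [0.6385, -0.2794, 0.1454]
ee_rot: [0.752, 0.66, -0.0, 0.001]
wrist_force: [0.1, -0.4, -5.0]
finger_gap: 0.475
gripper_force: 30.0
```

>>> {"op": "arm_command", "data": {
  "increments": [
    [1,0,0,0,0],
    [1,0,0,0,0]
  ]
}}

```text
time: 26.1
tool_pos: [0.6359, -0.2736, 0.146]
ee_rot: [0.751, 0.661, -0.0, -0.001]
wrist_force: [-0.7, 0.7, -4.5]
finger_gap: 0.474
gripper_force: 30.0
```

>>> {"op": "arm_command", "data": {
  "increments": [
    [1,-0.008,0.01,0.35,0],
    [1,0,0,0.35,0],
    [1,0,0,0.18,0],
    [1,0,0,0.03,0],
    [1,0,0,0,0]
  ]
}}

```text
time: 26.6
tool_pos: [0.6376, -0.2749, 0.0381]
ee_rot: [0.75, 0.661, -0.0, -0.0]
wrist_force: [0.2, 0.1, -3.9]
finger_gap: 0.472
gripper_force: 30.0
```

>>> {"op": "arm_command", "data": {
  "increments": [
    [1,0,0,0.01,0],
    [1,0,0,0,0]
  ]
}}

```text
time: 26.8
tool_pos: [0.6386, -0.2759, 0.0385]
ee_rot: [0.751, 0.661, 0.0, 0.001]
wrist_force: [0.8, 0.5, -3.9]
finger_gap: 0.473
gripper_force: 30.0
```

>>> {"op": "arm_command", "data": {
  "increments": [
    [1,0,0,0.02,0],
    [1,0,0,0,0],
    [1,0,0,0,0]
  ]
}}

```text
time: 27.1
tool_pos: [0.6378, -0.2757, 0.0347]
ee_rot: [0.751, 0.661, 0.0, 0.0]
wrist_force: [-0.1, -0.1, -4.5]
finger_gap: 0.473
gripper_force: 30.0
```

>>> {"op": "arm_command", "data": {
  "increments": [
    [1,0,0,0.02,0],
    [1,0,0,0,0],
    [1,0,0,0,0]
  ]
}}

```text
time: 27.4
tool_pos: [0.6381, -0.2758, 0.0326]
ee_rot: [0.751, 0.661, 0.0, 0.0]
wrist_force: [-1.6, 0.1, 4.5]
finger_gap: 0.472
gripper_force: 30.0
```

>>> {"op": "arm_command", "data": {
  "increments": [
    [-0.5,0,0,0,0],
    [-0.5,0,0,0,0],
    [-0.5,0,0,0,0],
    [-0.5,0,0,0,0],
    [-0.5,0,0,-0.15,0]
  ]
}}

```text
time: 27.9
tool_pos: [0.6365, -0.275, 0.0481]
ee_rot: [0.751, 0.661, -0.001, -0.002]
wrist_force: [1.1, 1.0, 0.1]
finger_gap: 0.751
gripper_force: 0.0
```

>>> {"op": "arm_command", "data": {
  "increments": [
    [-0.5,0,0,-0.35,0],
    [-0.5,0,0,-0.35,0],
    [-0.5,0,0,-0.35,0],
    [-0.5,0,0,-0.35,0],
    [-0.5,0.377,-0.045,0,0]
  ]
}}

```text
time: 28.4
tool_pos: [0.6407, -0.2349, 0.2243]
ee_rot: [0.752, 0.659, 0.002, 0.005]
wrist_force: [1.0, 0.9, -0.1]
finger_gap: 0.749
gripper_force: 0.0
```

>>> {"op": "arm_command", "data": {
  "increments": [
    [-0.5,0.377,-0.045,0,0],
    [-0.5,0,0,0,0],
    [-0.5,0,0,0,0]
  ]
}}

```text
time: 28.7
tool_pos: [0.6387, -0.1836, 0.2182]
ee_rot: [0.75, 0.661, -0.0, 0.0]
wrist_force: [0.5, -1.0, -0.6]
finger_gap: 0.751
gripper_force: 0.0
```

Run:
```python
from h import *
d,s=wrist();print(s["tool_pos"],yaw(s));np.savez("w10.npz",**d)
C=cloud(d);hsv=cv2.cvtColor(d["pixels"],cv2.COLOR_BGR2HSV)
def reg(n,x,y,rad,zlo,zhi,h):
    m=(np.hypot(C[...,0]-x,C[...,1]-y)<rad)&(C[...,2]>zlo)&(C[...,2]<zhi)&(hsv[...,1]<80);m[225:]=0
    _,l,st,ce=cv2.connectedComponentsWithStats(m.astype(np.uint8))
    for i in range(1,len(st)):
        if st[i,4]<60: continue
        v,u=np.where(l==i);R=np.array([ray(d,a,b,h)[:2] for a,b in zip(u,v)],np.float32)
        print(n,ce[i].round(),st[i,4],[np.round(q,4) for q in cv2.minAreaRect(R)],C[v,u].mean(0).round(4))
reg("vb",.65,-.126,.05,.026,.05,.034)
reg("vball",.65,-.126,.05,.006,.05,.02)
reg("sm",.6405,-.0025,.03,.034,.06,.042)
cv2.imwrite("pics/w10.png",d["pixels"])
```

```text
[ 0.63865193 -0.18356126  0.21824239] -0.1254571333747295
vb [336. 131.] 627 [array([ 0.6629, -0.1245]), array([0.0118, 0.0598]), np.float64(9.7345)] [ 0.6631 -0.1238  0.0327]
vb [313. 137.] 623 [array([ 0.6391, -0.1285]), array([0.0119, 0.0596]), np.float64(9.6083)] [ 0.6387 -0.1278  0.0327]
vball [325. 134.] 1946 [array([ 0.651 , -0.1273]), array([0.0375, 0.0623]), np.float64(9.6083)] [ 0.6508 -0.1256  0.0282]
sm [299.   4.] 146 [array([ 0.6416, -0.0063]), array([0.0081, 0.0148]), np.float64(82.8465)] [ 0.6417 -0.0055  0.0418]
```

V-block ridges are at (336,131) and (313,137). Its centre is (0.651, −0.1265), with own y at 9.7°. It is the nearest, so take it now.

>>> {"op": "arm_command", "data": {
  "increments": [
    [-0.5,0.243,0.021,0,-0.0234],
    [-0.5,0.235,0.045,0,-0.0234],
    [-0.5,0,0,0.3,0],
    [-0.5,0,0,0.3,0],
    [-0.5,0,0,0,0]
  ]
}}

```text
time: 29.25
tool_pos: [0.6471, -0.1279, 0.1416]
ee_rot: [0.646, 0.763, -0.002, -0.003]
wrist_force: [-0.8, 0.1, 0.2]
finger_gap: 0.752
gripper_force: 0.0
```

>>> {"op": "arm_command", "data": {
  "increments": [
    [-0.5,0,0,0,0],
    [-0.5,0,0,0,0]
  ]
}}

```text
time: 29.45
tool_pos: [0.6506, -0.1286, 0.148]
ee_rot: [0.646, 0.763, 0.001, 0.001]
wrist_force: [0.1, -0.0, 0.3]
finger_gap: 0.75
gripper_force: 0.0
```

>>> {"op": "arm_command", "data": {
  "increments": [
    [-0.5,0.017,0.006,0.35,0],
    [-0.5,0,0,0.35,0],
    [-0.5,0,0,0.3,0],
    [-0.5,0,0,0,0],
    [1,0,0,0,0]
  ]
}}

```text
time: 29.95
tool_pos: [0.651, -0.126, 0.0278]
ee_rot: [0.646, 0.763, 0.0, 0.001]
wrist_force: [0.3, -0.6, -0.2]
finger_gap: 0.687
gripper_force: 0.0
```

>>> {"op": "arm_command", "data": {
  "increments": [
    [1,0,0,0,0],
    [1,0,0,0,0],
    [1,0,0,0,0],
    [1,0,0,0,0],
    [1,0,0,0,0]
  ]
}}

```text
time: 30.45
tool_pos: [0.6505, -0.1257, 0.0273]
ee_rot: [0.646, 0.764, 0.0, 0.001]
wrist_force: [-2.7, 0.2, 10.5]
finger_gap: 0.393
gripper_force: 30.0
```

>>> {"op": "arm_command", "data": {
  "increments": [
    [1,0,0,0,0],
    [1,0,0,-0.3,0],
    [1,0,0,-0.4,0],
    [1,0,0,-0.3,0],
    [1,0,0,0,0]
  ]
}}

```text
time: 30.95
tool_pos: [0.6527, -0.1262, 0.1518]
ee_rot: [0.646, 0.764, 0.002, 0.004]
wrist_force: [0.7, -0.6, -1.9]
finger_gap: 0.39
gripper_force: 30.0
```

>>> {"op": "arm_command", "data": {
  "increments": [
    [1,-0.246,-0.257,0,0],
    [1,-0.246,-0.257,0,0],
    [1,-0.246,-0.257,0,0],
    [1,-0.246,-0.257,0,0],
    [1,-0.246,-0.257,0,0]
  ]
}}

```text
time: 31.45
tool_pos: [0.521, -0.2976, 0.1456]
ee_rot: [0.646, 0.764, -0.0, -0.0]
wrist_force: [0.8, -0.8, -1.7]
finger_gap: 0.392
gripper_force: 30.0
```

>>> {"op": "arm_command", "data": {
  "increments": [
    [1,-0.246,-0.257,0,0],
    [1,-0.246,-0.257,0,0],
    [1,0,0,0,-0.022],
    [1,0,0,0,-0.022],
    [1,0,0,0,-0.022]
  ]
}}

```text
time: 31.95
tool_pos: [0.4708, -0.3653, 0.1455]
ee_rot: [0.473, 0.881, 0.0, -0.0]
wrist_force: [0.4, 0.5, -1.0]
finger_gap: 0.393
gripper_force: 30.0
```

>>> {"op": "arm_command", "data": {
  "increments": [
    [1,0,0,0,-0.022],
    [1,0,0,0,-0.022],
    [1,0,0,0,-0.022],
    [1,0,0,0,-0.022],
    [1,0,0,0,-0.022]
  ]
}}

```text
time: 32.45
tool_pos: [0.4711, -0.3648, 0.1455]
ee_rot: [0.146, 0.989, 0.0, -0.0]
wrist_force: [-0.2, -0.8, -1.6]
finger_gap: 0.396
gripper_force: 30.0
```

>>> {"op": "arm_command", "data": {
  "increments": [
    [1,0,0,0,-0.022],
    [1,0,0,0,0],
    [1,0,0,0,0],
    [1,0,0,0,0]
  ]
}}

```text
time: 32.85
tool_pos: [0.4713, -0.365, 0.1459]
ee_rot: [0.082, 0.997, 0.0, -0.0]
wrist_force: [-0.3, -0.5, -2.7]
finger_gap: 0.392
gripper_force: 30.0
```

>>> {"op": "arm_command", "data": {
  "increments": [
    [1,-0.011,-0.006,0.35,0],
    [1,0,0,0.35,0],
    [1,0,0,0.2,0],
    [1,0,0,0,0],
    [1,0,0,0.03,0]
  ]
}}

```text
time: 33.35
tool_pos: [0.473, -0.3664, 0.0352]
ee_rot: [0.08, 0.997, -0.0, 0.0]
wrist_force: [0.3, -0.2, -1.2]
finger_gap: 0.392
gripper_force: 30.0
```

>>> {"op": "arm_command", "data": {
  "increments": [
    [1,0,0,0,0],
    [1,0,0,0.015,0],
    [1,0,0,0,0]
  ]
}}

```text
time: 33.65
tool_pos: [0.473, -0.3664, 0.0335]
ee_rot: [0.08, 0.997, -0.0, 0.001]
wrist_force: [0.4, 0.5, -1.6]
finger_gap: 0.394
gripper_force: 30.0
```

>>> {"op": "arm_command", "data": {
  "increments": [
    [1,0,0,0.01,0],
    [1,0,0,0,0],
    [1,0,0,0,0]
  ]
}}

```text
time: 33.95
tool_pos: [0.4727, -0.3661, 0.0316]
ee_rot: [0.08, 0.997, -0.0, 0.0]
wrist_force: [0.3, -0.4, -2.2]
finger_gap: 0.395
gripper_force: 30.0
```

>>> {"op": "arm_command", "data": {
  "increments": [
    [1,0,0,0.012,0],
    [1,0,0,0,0],
    [1,0,0,0,0]
  ]
}}

```text
time: 34.25
tool_pos: [0.4727, -0.3661, 0.0312]
ee_rot: [0.08, 0.997, -0.0, 0.0]
wrist_force: [-4.3, 4.1, 21.4]
finger_gap: 0.392
gripper_force: 30.0
```

>>> {"op": "arm_command", "data": {
  "increments": [
    [-0.5,0,0,0,0],
    [-0.5,0,0,0,0],
    [-0.5,0,0,0,0],
    [-0.5,0,0,0,0],
    [-0.5,0,0,-0.15,0]
  ]
}}

```text
time: 34.75
tool_pos: [0.4717, -0.3652, 0.0464]
ee_rot: [0.08, 0.997, 0.001, -0.001]
wrist_force: [-0.9, -0.0, 0.9]
finger_gap: 0.749
gripper_force: 0.0
```

>>> {"op": "arm_command", "data": {
  "increments": [
    [-0.5,0,0,-0.35,0],
    [-0.5,0,0,-0.35,0],
    [-0.5,0,0,-0.35,0],
    [-0.5,0,0,-0.35,0],
    [-0.5,-0.099,0.358,0,0]
  ]
}}

```text
time: 35.25
tool_pos: [0.4924, -0.3302, 0.2216]
ee_rot: [0.082, 0.997, -0.003, 0.004]
wrist_force: [2.0, 0.4, -0.3]
finger_gap: 0.752
gripper_force: 0.0
```

>>> {"op": "arm_command", "data": {
  "increments": [
    [-0.5,-0.099,0.358,0,0],
    [-0.5,-0.099,0.358,0,0],
    [-0.5,-0.099,0.358,0,0],
    [-0.5,-0.099,0.358,0,0],
    [-0.5,-0.099,0.358,0,0]
  ]
}}

```text
time: 35.75
tool_pos: [0.5845, -0.1212, 0.216]
ee_rot: [0.08, 0.997, -0.0, 0.0]
wrist_force: [0.8, -0.7, -1.2]
finger_gap: 0.749
gripper_force: 0.0
```

>>> {"op": "arm_command", "data": {
  "increments": [
    [-0.5,-0.099,0.358,0,0],
    [-0.5,-0.099,0.358,0,0],
    [-0.5,-0.099,0.358,0,0],
    [-0.5,0,0,0,0],
    [-0.5,0,0,0,0]
  ]
}}

```text
time: 36.25
tool_pos: [0.6397, -0.0004, 0.2156]
ee_rot: [0.079, 0.997, -0.0, -0.0]
wrist_force: [0.4, -0.1, 0.2]
finger_gap: 0.75
gripper_force: 0.0
```

```bash
cat > fin.py <<'E'
from h import *
import sys
d,s=wrist();print(s["tool_pos"],yaw(s))
C=cloud(d);hsv=cv2.cvtColor(d["pixels"],cv2.COLOR_BGR2HSV)
def reg(n,x,y,rad,zlo,zhi,h):
    m=(np.hypot(C[...,0]-x,C[...,1]-y)<rad)&(C[...,2]>zlo)&(C[...,2]<zhi)&(hsv[...,1]<80);m[225:]=0
    _,l,st,ce=cv2.connectedComponentsWithStats(m.astype(np.uint8))
    for i in range(1,len(st)):
        if st[i,4]<60: continue
        v,u=np.where(l==i);R=np.array([ray(d,a,b,h)[:2] for a,b in zip(u,v)],np.float32)
        print(n,ce[i].round(),st[i,4],[np.round(q,4) for q in cv2.minAreaRect(R)],C[v,u].mean(0).round(4))
reg("sm",.6405,-.0025,.03,.034,.06,.042)
reg("sm pad",.4645,-.2447,.03,.038,.06,.046)
reg("vb",.4725,-.366,.05,.03,.05,.038)
reg("big",.637,-.2755,.03,.052,.08,.062)
cv2.imwrite("pics/fin.png",d["pixels"])
E
python3 fin.py
```

```text
[ 6.39709583e-01 -4.37572976e-04  2.15617280e-01] 1.4128811018366787
sm [322. 191.] 175 [array([ 6.419e-01, -4.000e-04]), array([0.015 , 0.0154]), np.float64(80.9784)] [ 6.415e-01 -4.000e-04  4.230e-02]
```

>>> {"op": "arm_command", "data": {
  "increments": [
    [-0.5,-0.013,-0.006,0.35,0],
    [-0.5,0,0,0.4,0],
    [-0.5,0,0,0.4,0],
    [-0.5,0,0,0.35,0],
    [-0.5,0,0,0.1,0]
  ]
}}

```text
time: 36.8
tool_pos: [0.6382, -0.0035, 0.0201]
ee_rot: [0.081, 0.997, -0.0, -0.003]
wrist_force: [-0.9, -0.5, 0.1]
finger_gap: 0.748
gripper_force: 0.0
```

>>> {"op": "arm_command", "data": {
  "increments": [
    [-0.5,0,0,0,0],
    [1,0,0,0,0],
    [1,0,0,0,0],
    [1,0,0,0,0],
    [1,0,0,0,0]
  ]
}}

```text
time: 37.3
tool_pos: [0.6417, -0.0023, 0.0252]
ee_rot: [0.08, 0.997, -0.0, 0.001]
wrist_force: [0.1, -0.2, 0.5]
finger_gap: 0.429
gripper_force: 0.0
```

>>> {"op": "arm_command", "data": {
  "increments": [
    [1,0,0,0,0],
    [1,0,0,0,0],
    [1,0,0,0,0],
    [1,0,0,0,0]
  ]
}}

```text
time: 37.7
tool_pos: [0.6414, -0.0022, 0.0245]
ee_rot: [0.08, 0.997, 0.0, 0.0]
wrist_force: [-1.4, 0.8, 7.4]
finger_gap: 0.319
gripper_force: 30.0
```

>>> {"op": "arm_command", "data": {
  "increments": [
    [1,0,0,-0.3,0],
    [1,0,0,-0.4,0],
    [1,0,0,-0.3,0],
    [1,0,0,0,0]
  ]
}}

```text
time: 38.1
tool_pos: [0.6437, -0.0025, 0.1492]
ee_rot: [0.08, 0.997, -0.0, 0.004]
wrist_force: [1.2, 0.0, -1.8]
finger_gap: 0.317
gripper_force: 30.0
```

>>> {"op": "arm_command", "data": {
  "increments": [
    [1,0.162,-0.318,0,0],
    [1,0.162,-0.318,0,0],
    [1,0.162,-0.318,0,0],
    [1,0.162,-0.318,0,0],
    [1,0.162,-0.318,0,0]
  ]
}}

```text
time: 38.6
tool_pos: [0.5133, -0.1761, 0.1433]
ee_rot: [0.08, 0.997, 0.0, -0.001]
wrist_force: [0.9, -0.6, -1.4]
finger_gap: 0.321
gripper_force: 30.0
```

>>> {"op": "arm_command", "data": {
  "increments": [
    [1,0.162,-0.318,0,0],
    [1,0.162,-0.318,0,0],
    [1,0,0,0,0],
    [1,0,0,0,0],
    [1,0,0,0,0]
  ]
}}

```text
time: 39.1
tool_pos: [0.4645, -0.2438, 0.1436]
ee_rot: [0.08, 0.997, 0.0, -0.0]
wrist_force: [0.5, -0.9, -1.9]
finger_gap: 0.315
gripper_force: 30.0
```

>>> {"op": "arm_command", "data": {
  "increments": [
    [1,0,-0.007,0.35,0],
    [1,0,0,0.35,0],
    [1,0,0,0.2,0],
    [1,0,0,0.03,0],
    [1,0,0,0,0]
  ]
}}

```text
time: 39.6
tool_pos: [0.4645, -0.2444, 0.0323]
ee_rot: [0.079, 0.997, 0.0, -0.0]
wrist_force: [-0.8, -0.5, -0.7]
finger_gap: 0.322
gripper_force: 30.0
```

>>> {"op": "arm_command", "data": {
  "increments": [
    [1,0,0,0.018,0],
    [1,0,0,0,0],
    [1,0,0,0,0]
  ]
}}

```text
time: 39.9
tool_pos: [0.4647, -0.2455, 0.0312]
ee_rot: [0.08, 0.997, -0.0, 0.001]
wrist_force: [0.1, -0.6, -1.9]
finger_gap: 0.318
gripper_force: 30.0
```

>>> {"op": "arm_command", "data": {
  "increments": [
    [1,0,0,0.01,0],
    [1,0,0,0,0],
    [1,0,0,0,0]
  ]
}}

```text
time: 40.2
tool_pos: [0.4642, -0.2453, 0.0292]
ee_rot: [0.08, 0.997, -0.0, 0.0]
wrist_force: [-0.2, 0.4, -1.1]
finger_gap: 0.322
gripper_force: 30.0
```

Touch down gently, release, rise and back off, then verify everything.

>>> {"op": "arm_command", "data": {
  "increments": [
    [1,0,0,0.01,0],
    [1,0,0,0,0],
    [1,0,0,0,0]
  ]
}}

```text
time: 40.5
tool_pos: [0.4642, -0.2453, 0.0285]
ee_rot: [0.08, 0.997, -0.0, 0.0]
wrist_force: [-2.0, 1.0, 15.9]
finger_gap: 0.323
gripper_force: 30.0
```

>>> {"op": "arm_command", "data": {
  "increments": [
    [-0.3,0,0,0,0],
    [-0.3,0,0,0,0],
    [-0.3,0,0,0,0],
    [-0.3,0,0,0,0],
    [-0.3,0,0,-0.15,0]
  ]
}}

```text
time: 41.0
tool_pos: [0.4632, -0.2446, 0.0445]
ee_rot: [0.08, 0.997, 0.001, -0.001]
wrist_force: [-0.4, -0.1, 0.6]
finger_gap: 0.645
gripper_force: 0.0
```

>>> {"op": "arm_command", "data": {
  "increments": [
    [-0.3,0,0,-0.35,0],
    [-0.3,0,0,-0.4,0],
    [-0.3,0,0,-0.4,0],
    [-0.3,0,0,-0.4,0],
    [-0.3,0,0,-0.4,0]
  ]
}}

```text
time: 41.5
tool_pos: [0.4637, -0.2449, 0.282]
ee_rot: [0.08, 0.997, -0.0, 0.0]
wrist_force: [1.4, -0.9, 0.9]
finger_gap: 0.652
gripper_force: 0.0
```

>>> {"op": "arm_command", "data": {
  "increments": [
    [-0.3,0.1,0.3,-0.2,0],
    [-0.3,0.1,0.3,0,0],
    [-0.3,0,0,0,0],
    [-0.3,0,0,0,0],
    [-0.3,0,0,0,0]
  ]
}}

```text
time: 42.0
tool_pos: [0.452, -0.1707, 0.3036]
ee_rot: [0.08, 0.997, -0.0, -0.0]
wrist_force: [-0.3, 0.3, -0.1]
finger_gap: 0.651
gripper_force: 0.0
```

```bash
cat >> fin.py <<'E'
d,s=snap("scene");C=cloud(d);P=C.reshape(-1,3)
ex=np.array([.993,-.12]);ey=np.array([.12,.993]);q=P[:,:2]-[.4951,.29];a=q@ex;b=q@ey
for lo in(-130,-80,-60,-40,0,40,80):
    m=(a>lo/1e3)&(a<lo/1e3+.02)&(abs(b)<.08)&(P[:,2]>.04);print(lo,m.sum(),np.percentile(P[m,2],[50,95]).round(3) if m.any() else '')
im=d["pixels"];w=cv2.imread("pics/fin.png")
cv2.imwrite("pics/last.png",np.vstack([cv2.resize(im[150:310,180:530],(656,300)),cv2.resize(w[0:260],(656,267))]))
E
python3 fin.py
```

```text
[ 0.45199975 -0.17073653  0.30361519] 1.4108593893636028
sm pad [270. 192.] 112 [array([ 0.4647, -0.2441]), array([0.0148, 0.0154]), np.float64(78.492)] [ 0.4643 -0.2439  0.0464]
vb [179. 207.] 371 [array([ 0.4671, -0.3747]), array([0.0158, 0.0493]), np.float64(80.8267)] [ 0.4672 -0.3758  0.0362]
vb [198. 207.] 281 [array([ 0.4712, -0.3489]), array([0.0114, 0.0493]), np.float64(80.8612)] [ 0.4713 -0.3495  0.0368]
-130 98 [0.072 0.074]
-80 313 [0.093 0.095]
-60 320 [0.092 0.095]
-40 326 [0.092 0.095]
0 359 [0.092 0.094]
40 386 [0.092 0.094]
80 425 [0.092 0.094]
```

View pics/last.png

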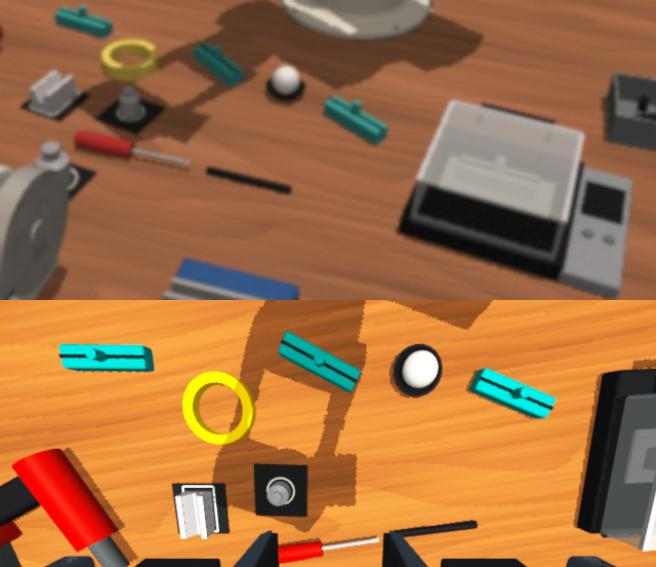

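The lid is flat at z 0.092–0.094, so the shield is closed. The small weight's knob is within 1 mm of its pad centre. The V-block and big weight are partly hidden, so I'll move for a clear numeric check.

>>> {"op": "arm_command", "data": {
  "increments": [
    [-0.3,-0.341,-0.147,0,0],
    [-0.3,-0.341,-0.147,0,0],
    [-0.3,-0.341,-0.147,0,0],
    [-0.3,-0.341,-0.147,0,0],
    [-0.3,-0.341,-0.147,0,0]
  ]
}}

```text
time: 42.6
tool_pos: [0.6411, -0.2918, 0.3031]
ee_rot: [0.08, 0.997, 0.0, -0.0]
wrist_force: [0.4, -0.2, 0.4]
finger_gap: 0.647
gripper_force: 0.0
```

>>> {"op": "arm_command", "data": {
  "increments": [
    [-0.3,0,0,0,0],
    [-0.3,0,0,0,0],
    [-0.3,0,0,0,0]
  ]
}}

```text
time: 42.9
tool_pos: [0.6392, -0.29, 0.3035]
ee_rot: [0.08, 0.997, 0.0, -0.0]
wrist_force: [-0.0, 0.2, 0.9]
finger_gap: 0.648
gripper_force: 0.0
```

```bash
cat >> fin.py <<'E'
d,_=wrist();im=d["pixels"];C=cloud(d)
hsv=cv2.cvtColor(im,cv2.COLOR_BGR2HSV)
# black pad outlines
for n,x,y in[("big",.637,-.2755),("small",.4645,-.2447),("block",.4725,-.366)]:
    m=(np.hypot(C[...,0]-x,C[...,1]-y)<.058)&(im.max(2)<70)&(C[...,2]<.02);m[240:]=0
    v,u=np.where(m)
    if len(v)<50: print(n,"none");continue
    R=np.array([ray(d,a,b,.004)[:2] for a,b in zip(u,v)],np.float32);print("pad",n,[np.round(q,4) for q in cv2.minAreaRect(R)])
E
python3 fin.py
```

```text
[ 0.63917228 -0.28995579  0.30350702] 1.4105226407564242
sm pad [336.  24.] 169 [array([ 0.465 , -0.2448]), array([0.0141, 0.0157]), np.float64(81.2287)] [ 0.4653 -0.2448  0.046 ]
vb [230.  52.] 599 [array([ 0.4737, -0.3763]), array([0.0146, 0.0602]), np.float64(80.7569)] [ 0.4731 -0.3773  0.0364]
vb [250.  52.] 487 [array([ 0.4777, -0.3519]), array([0.0113, 0.0602]), np.float64(80.963)] [ 0.477  -0.3519  0.0367]
big [333. 176.] 278 [array([ 0.6402, -0.2747]), array([0.0217, 0.0233]), np.float64(80.9783)] [ 0.64   -0.275   0.0623]
-130 98 [0.073 0.075]
-80 313 [0.092 0.095]
-60 320 [0.092 0.095]
-40 332 [0.093 0.094]
0 362 [0.092 0.094]
40 394 [0.092 0.094]
80 434 [0.093 0.095]
pad big [array([ 0.6366, -0.2752]), array([0.0739, 0.0744]), np.float64(80.8567)]
pad small [array([ 0.4649, -0.2443]), array([0.0749, 0.075 ]), np.float64(80.0419)]
pad block [array([ 0.4728, -0.3654]), array([0.0747, 0.0738]), np.float64(80.8394)]
```

```bash
python3 -c "
from rig import ticket
print(ticket.sign_off())"
```

```text
the job is handed in; nothing more can be done
None
```

I handed the job in at about 43 s: the putter head lies on the pan under the closed shield, about 3 mm off centre by my last camera measurements. The large weight, small weight and V-block are upright on their own pads, all within about 4 mm of centre; the sign-off returned no verdict.

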